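# Stamp the gift vials and put them on display

## Task

Take every vial out of the plywood caddy and stand them in the holes of the pedal stamper, fully home, and when all of them are in press the pedal right down to its stop, hold it there for a moment and let it come up. Then move all the vials across to the wooden display rack, upright and fully home in its holes, and set the price pin fully into the small hole at the end of the rack. Leave the figurine and the jar where they are.

Things in the scene. Friction and masses are not known exactly. Their poses are not given: they have to be found in the camera images.
- stamper: fixed green-painted bench stamper that marks the undersides of vials: a block 70 (x) x 232 (y) x 50 mm high with four vial holes in a row along its y axis, a grey housing 45 mm high and a steel roller (top 57 mm high) behind the row (+x side, to 77 mm from the origin), and a pedal in front (-x side). Origin: centre of its underside, under the row of holes
- nest0 (a point): centre of the mouth of stamper hole 0, on the block's top 50 mm above the table; hole 31 mm wide and 35 mm deep with a 2 mm chamfer (floor 15 mm above the table); hole centres are 58 mm apart
- nest1 (a point): centre of the mouth of stamper hole 1, on the block's top 50 mm above the table; hole 31 mm wide and 35 mm deep with a 2 mm chamfer (floor 15 mm above the table); hole centres are 58 mm apart
- nest2 (a point): centre of the mouth of stamper hole 2, on the block's top 50 mm above the table; hole 31 mm wide and 35 mm deep with a 2 mm chamfer (floor 15 mm above the table); hole centres are 58 mm apart
- nest3 (a point): centre of the mouth of stamper hole 3, on the block's top 50 mm above the table; hole 31 mm wide and 35 mm deep with a 2 mm chamfer (floor 15 mm above the table); hole centres are 58 mm apart
- pedal (a joint): angle of the stamper's hinged spring pedal, rad: 0 = up at rest, 0.26 = fully down on its stop. The spring lifts it again when let go; about 3 N at the pad starts it, about 10 N holds it on the stop
- pedal_pad (a point): centre of the top of the pedal's ribbed black rubber pad, 60 (x) x 80 (y) mm; 61 mm above the table at rest, about 25 mm lower on the stop. The hinge lies 95 mm from it on the +x side, along the stamper's y axis
- rack: fixed pale wooden display block 70 (x) x 270 (y) x 50 mm high with four vial holes in a row along its y axis and one small pin hole near its +y end. Origin: centre of its underside; the row runs through it
- rack0 (a point): centre of the mouth of rack vial hole 0, on the block's top 50 mm above the table; hole 31 mm wide and 35 mm deep with a 2 mm chamfer (floor 15 mm above the table); hole centres are 56 mm apart
- rack1 (a point): centre of the mouth of rack vial hole 1, on the block's top 50 mm above the table; hole 31 mm wide and 35 mm deep with a 2 mm chamfer (floor 15 mm above the table); hole centres are 56 mm apart
- rack2 (a point): centre of the mouth of rack vial hole 2, on the block's top 50 mm above the table; hole 31 mm wide and 35 mm deep with a 2 mm chamfer (floor 15 mm above the table); hole centres are 56 mm apart
- rack3 (a point): centre of the mouth of rack vial hole 3, on the block's top 50 mm above the table; hole 31 mm wide and 35 mm deep with a 2 mm chamfer (floor 15 mm above the table); hole centres are 56 mm apart
- rack_pin (a point): centre of the mouth of the rack's small pin hole, on its top 50 mm above the table; 10 mm wide and 35 mm deep with a 2 mm chamfer; 51 mm from the nearest vial hole
- vial0: capped amber glass vial, 80 mm tall, 60 g or so, standing upright in a hole of the plywood caddy at the start, its foot 5 mm above the table: body 28 mm in diameter, aluminium cap 32 mm in diameter from 56 to 80 mm above its underside. Origin: centre of its underside, z up through the cap. All vials are alike; there may be two to four (absent ones read None from the start)
- vial1: capped amber glass vial, 80 mm tall, 60 g or so, standing upright in a hole of the plywood caddy at the start, its foot 5 mm above the table: body 28 mm in diameter, aluminium cap 32 mm in diameter from 56 to 80 mm above its underside. Origin: centre of its underside, z up through the cap. All vials are alike; there may be two to four (absent ones read None from the start)
- vial2: capped amber glass vial, 80 mm tall, 60 g or so, standing upright in a hole of the plywood caddy at the start, its foot 5 mm above the table: body 28 mm in diameter, aluminium cap 32 mm in diameter from 56 to 80 mm above its underside. Origin: centre of its underside, z up through the cap. All vials are alike; there may be two to four (absent ones read None from the start)
- vial3: capped amber glass vial, 80 mm tall, 60 g or so, standing upright in a hole of the plywood caddy at the start, its foot 5 mm above the table: body 28 mm in diameter, aluminium cap 32 mm in diameter from 56 to 80 mm above its underside. Origin: centre of its underside, z up through the cap. All vials are alike; there may be two to four (absent ones read None from the start)
- caddy: loose plywood block 116 x 116 x 40 mm high, 0.8 kg, with four vial holes 31 mm wide and 35 mm deep (floor 5 mm above the table) at x, y = +-30 mm, each holding a vial or empty; if knocked it slides on the table with the vials, which may then lean in their holes by up to 0.1 rad. Origin: centre of its underside
- pricepin: price pin: a steel pin 7 mm in diameter and 52 mm long with a blank wooden tag on top, 12 (x) x 26 (y) x 30 mm high, 50 to 80 mm above the foot. Origin: the foot's centre, z up. At the start its foot stands 35 mm deep in the pin stand, 15 mm above the table
- pinstand: fixed dark steel block 50 x 50 x 50 mm with one pin hole 10 mm wide in its top, holding the price pin. Origin: centre of its underside
- figurine: bystander: terracotta figurine, 52 mm in diameter, 95 mm tall. Origin: centre of its underside
- jar: bystander: closed jar, 64 mm in diameter, 90 mm tall. Origin: centre of its underside
Things that resemble listed ones, but are neither listed nor needed, are in the scene too. What is shaped like the vial1 but blue or green is not meant.

How it is judged:
On the way, in this order (a step that is already met when the one before it is completed fails the run):
1. all the vials stand fully home in the stamper's holes, with the pedal up ((horizontal distance between vial0 and nest0 below 0.006 m or horizontal distance between vial0 and nest1 below 0.006 m or horizontal distance between vial0 and nest2 below 0.006 m or horizontal distance between vial0 and nest3 below 0.006 m) and z of each of vial0, vial1, vial2, vial3 in the frame of stamper below 0.021 m and angle between each of vial0, vial1, vial2, vial3's own z axis and vertical below 0.12 rad and (horizontal distance between vial1 and nest0 below 0.006 m or horizontal distance between vial1 and nest1 below 0.006 m or horizontal distance between vial1 and nest2 below 0.006 m or horizontal distance between vial1 and nest3 below 0.006 m) and (horizontal distance between vial2 and nest0 below 0.006 m or horizontal distance between vial2 and nest1 below 0.006 m or horizontal distance between vial2 and nest2 below 0.006 m or horizontal distance between vial2 and nest3 below 0.006 m) and (horizontal distance between vial3 and nest0 below 0.006 m or horizontal distance between vial3 and nest1 below 0.006 m or horizontal distance between vial3 and nest2 below 0.006 m or horizontal distance between vial3 and nest3 below 0.006 m) and value of joint pedal below 0.05 rad), for 0.2 s.
2. with the vials still in the stamper, the pedal is held down on its stop (past 0.22 rad) for 0.3 s ((horizontal distance between vial0 and nest0 below 0.006 m or horizontal distance between vial0 and nest1 below 0.006 m or horizontal distance between vial0 and nest2 below 0.006 m or horizontal distance between vial0 and nest3 below 0.006 m) and z of each of vial0, vial1, vial2, vial3 in the frame of stamper below 0.021 m and angle between each of vial0, vial1, vial2, vial3's own z axis and vertical below 0.12 rad and (horizontal distance between vial1 and nest0 below 0.006 m or horizontal distance between vial1 and nest1 below 0.006 m or horizontal distance between vial1 and nest2 below 0.006 m or horizontal distance between vial1 and nest3 below 0.006 m) and (horizontal distance between vial2 and nest0 below 0.006 m or horizontal distance between vial2 and nest1 below 0.006 m or horizontal distance between vial2 and nest2 below 0.006 m or horizontal distance between vial2 and nest3 below 0.006 m) and (horizontal distance between vial3 and nest0 below 0.006 m or horizontal distance between vial3 and nest1 below 0.006 m or horizontal distance between vial3 and nest2 below 0.006 m or horizontal distance between vial3 and nest3 below 0.006 m) and value of joint pedal above 0.22 rad), for 0.3 s.
At the end, for the whole second after the job is handed in: each vial in a rack hole: within 6 mm of its centre, foot within 6 mm of its floor, tilt under 0.12 rad, at rest; price pin in the small rack hole: within 5 mm of its centre, foot within 6 mm of its floor, tilt under 0.15 rad; pedal up (below 0.04 rad) ((horizontal distance between vial0 and rack0 below 0.006 m or horizontal distance between vial0 and rack1 below 0.006 m or horizontal distance between vial0 and rack2 below 0.006 m or horizontal distance between vial0 and rack3 below 0.006 m) and z of each of vial0, vial1, vial2, vial3, pricepin in the frame of rack below 0.021 m and angle between each of vial0, vial1, vial2, vial3's own z axis and vertical below 0.12 rad and (horizontal distance between vial1 and rack0 below 0.006 m or horizontal distance between vial1 and rack1 below 0.006 m or horizontal distance between vial1 and rack2 below 0.006 m or horizontal distance between vial1 and rack3 below 0.006 m) and (horizontal distance between vial2 and rack0 below 0.006 m or horizontal distance between vial2 and rack1 below 0.006 m or horizontal distance between vial2 and rack2 below 0.006 m or horizontal distance between vial2 and rack3 below 0.006 m) and (horizontal distance between vial3 and rack0 below 0.006 m or horizontal distance between vial3 and rack1 below 0.006 m or horizontal distance between vial3 and rack2 below 0.006 m or horizontal distance between vial3 and rack3 below 0.006 m) and linear speed of each of vial0, vial1, vial2, vial3 below 0.03 m/s and horizontal distance between pricepin and rack_pin below 0.005 m and angle between pricepin's own z axis and vertical below 0.15 rad and value of joint pedal below 0.04 rad); the robot touches nothing.
It fails at once if the figurine is shoved more than 30 mm or knocked over (distance of figurine from where it was at the start of the episode above 0.03 m or angle between figurine's own z axis and vertical above 0.4 rad).
It fails at once if the jar is shoved more than 30 mm or knocked over (distance of jar from where it was at the start of the episode above 0.03 m or angle between jar's own z axis and vertical above 0.4 rad).
Of vial0, vial1, vial2, vial3 only 2 to 4 are there at a start; the rules pass over those that are not, and their reading is None.
At some moment in a run one of caddy may be knocked a few centimetres aside while the robot is not near it.
It also fails if it takes over 210 s, if anything falls off the work surface, if the arm or the gripper's body presses on something with over 40 N, if the wrist force passes 120 N, or if a joint passes its speed limit or range.

## Robot

A 6-joint arm with a two-finger parallel gripper is mounted at the origin on the work surface. World frame = base frame: x ahead of the robot, y to its left, z up, the work surface at z = 0. Lengths are in m, angles in rad, forces in N, time in s.
With the tool pointing down it reaches from about 0.325 to 0.85 m from the base axis. Payload 4.4 kg.
Tool frame: the origin (TCP) lies between the finger pads; the fingertips stand 19 mm ahead of it and the grasp point (between the pads) is the TCP; z points along the fingers, y is the line along which they close (so a half turn about z gives the same grasp; the last joint's range is limited). The gripper opens to 94 mm and grips with 3 to 60 N. Pads are 16 mm wide; open, the fingers measure 119 mm over their backs; the gripper's body (75 mm by 177 mm) begins 78 mm behind the grasp point.
Start: joints at [1.004, 0.207, 1.542, -0, 1.393, -0.15], TCP at [0.233, 0.526, 0.224] pointing down, gripper open.
Joint ranges: [-2.73, 2.73], [-0.86, 2.22], [0.23, 2.46], [-1.11, 4.25], [0.08, 2.63], [-2.82, 2.82]. Speed limits (rad/s): [2.79, 2.79, 3.14, 3.14, 3.14, 3.14].

## Interface

Orientations are given as [roll, pitch, yaw] about the fixed x, y, z axes, in that order (R = Rz(yaw) Ry(pitch) Rx(roll)).
In Python, from station import status, get_image, calibration, order gives the robot as it stands. The module is installed in compiled form; this text tells all that it offers.
- The arm moves only by the tool apply_moves, never from a script. Its arguments are lists of equal length, an entry for each row: "claw": the opening, from -1 (shut) to 1 (fully open); "slide": the shift along the tool's x, y, z in mm, a list of three; "dr": the turn, a rotation vector about the tool's x, y, z in degrees, a list of three. A call has 1 to 10 rows; each row shifts and turns the commanded pose from where the row before left it, along the tool's axes as they then stand; what a row does not reach is not made up. A row lasts 1/8 s, in which the tool goes at most 62.5 mm and 10.7 degrees, less where a joint would pass 70% of its speed; a pose out of reach is approached as far as the arm can. A call is refused whole if a number of a shift passes 62.5 or a number of a turn 10.7, either way. A call with a gripper value outside its range is refused whole. The fingers move at their own pace and stop on an object; the grip force is fixed at half the most. Time passes only in rows, so rows that do not move let the fingers close. It gives the time, the measured TCP pose, the force, the opening and the grip force at its end, in the units of the state.
- status.sense(): the state, without advancing time (a new reading comes with each control period).
- get_image(name): name is "side" or "top" or "wrist"; returns the picture (400x640x3 uint8, red, green, blue); there is no depth.
- calibration(name): a dict with "K" (3x3 intrinsics, pixels), "camera_from_world" (4x4, takes a point from world to camera coordinates). Camera axes: x right, y down, z forward; pixel columns grow to the right and rows downward; lengths in m; the calibration is good to about 2 mm. A picture is of the moment at which its call begins: read the wrist's pose just before it. calibration takes no time and is no camera call; for the wrist camera it gives the pose at the moment of the call.
- order.job_done(): hands the job in; it is judged then, once.
The state is a dict: "t": time; "qpos": joint angles; "dq": joint speeds; "joint_efforts": joint torques, N m; "eef_pos": TCP position; "tool_rot": TCP orientation; "contact_force": force on the tool from outside, world axes, zero at the start; "moment": the same for the moment, N m; "width": finger opening in m; "gripper_force": force on a finger pad.
Only numpy, scipy, OpenCV 4.12 (cv2) and the standard library are available. Lean on these libraries where they do the work, as an engineer would, in place of code of your own. Each camera call takes 0.05 s, during which the arm holds its last target. There are 200 camera calls.

## Working session

There is one attempt and no reset: what is moved stays moved. The work goes in short steps, Python scripts to look and compute and a tool call to move; the robot and the scene stay as the last step left them, time stands still between calls to the robot, and variables do not carry over. Pictures are saved under pics/ and viewed, at most 18 in all, crops included, and the job is handed in when it is done.

Besides the shell and the picture viewer there is one more tool, called as name(argument=value, ...) on one line, values as JSON. apply_moves: Moves the arm, as the interface text tells. Its arguments: {"type":"object","properties":{"claw":{"type":"array","items":{"type":"number"}},"slide":{"type":"array","items":{"type":"array","items":{"type":"number"}}},"dr":{"type":"array","items":{"type":"array","items":{"type":"number"}}}},"required":["claw","slide","dr"]}

```bash
mkdir -p pics
python3 - <<'E'
from station import status,get_image,calibration
import cv2
s=status.sense();print({k:s[k] for k in ('t','eef_pos','tool_rot','contact_force','width')})
for n in('top','side'):
    im=get_image(n);cv2.imwrite(f'pics/{n}0.png',im[:,:,::-1]);c=calibration(n);print(c['K'],c['camera_from_world'])
E
```

```text
{'t': 0.0, 'eef_pos': array([0.232377 , 0.5251156, 0.2232976]), 'tool_rot': array([-3.13935020e+00, -3.36959401e-04,  2.72479668e+00]), 'contact_force': array([-0.12708934,  0.56242538, -0.20845962]), 'width': 0.09415466221704755}
[[428.01679562   0.         317.70500655]
 [  0.         428.01679562 203.5006325 ]
 [  0.           0.           1.        ]] [[-0.02324232 -0.99972198 -0.00397057  0.01023527]
 [-0.99823858  0.02342432 -0.05450722  0.50535273]
 [ 0.05458507  0.0026967  -0.99850548  1.22268594]
 [ 0.          0.          0.          1.        ]]
[[372.46281497   0.         322.06356389]
 [  0.         372.46281497 205.59960903]
 [  0.           0.           1.        ]] [[ 0.77762945 -0.62854235 -0.01506498 -0.38996046]
 [-0.4172589  -0.49801042 -0.7601846   0.24754321]
 [ 0.4703057   0.59742793 -0.64953246  0.75501497]
 [ 0.          0.          0.          1.        ]]
```

View pics/top0.png

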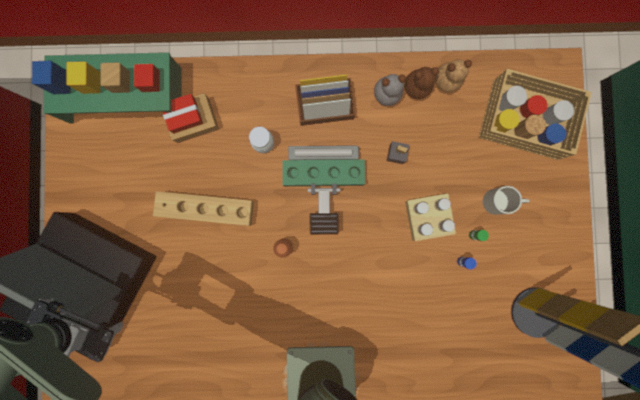

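View pics/side0.png

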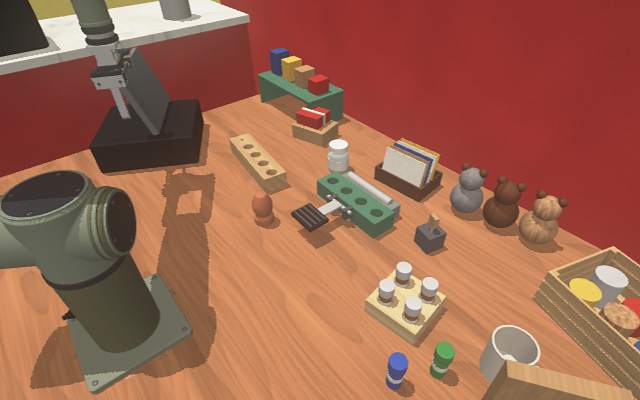

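The top view shows the rack at about (203,208) with its pin hole at (165,205). The stamper row is at y≈172 and the pedal pad at (323,223). The caddy, with four vials, is at (431,217), and the pin stand is at (398,152). The figurine is at (283,246) and the jar at (261,139).

```bash
cat > h.py <<'E'
import numpy as np,cv2
from station import status,get_image,calibration
from scipy.spatial.transform import Rotation as R
def ray(c,uv,z):
    "pixel(s) -> world points on plane height z"
    K,T=c['K'],c['camera_from_world'];uv=np.atleast_2d(uv).astype(float)
    d=np.c_[uv,np.ones(len(uv))]@np.linalg.inv(K).T@T[:3,:3]
    o=-T[:3,:3].T@T[:3,3]
    return o+d*((z-o[2])/d[:,2])[:,None]
def proj(c,p):
    p=np.atleast_2d(p)@c['camera_from_world'][:3,:3].T+c['camera_from_world'][:3,3]
    p=p@c['K'].T; return p[:,:2]/p[:,2:]
def shot(n,name=None):
    c=calibration(n);im=get_image(n)[:,:,::-1].copy()
    if name: cv2.imwrite(f'pics/{name}.png',im)
    return c,im
def pose():
    s=status.sense();return s['eef_pos'],R.from_euler('xyz',s['tool_rot'])
def togo(p,yaw=None):
    "slide (mm, tool axes) to world p; turn about tool z (deg) to put tool y along world angle yaw; tool levelled first"
    e,r=pose();t=r.inv().apply(np.array(p)-e)*1000
    m=r.as_matrix();out=['slide',t.round(1)]
    if yaw is not None:
        a=np.arctan2(m[1,1],m[0,1]);d=(yaw-a+np.pi/2)%np.pi-np.pi/2
        out+=['turn z',-np.degrees(d).round(1)]
    tilt=np.degrees(np.cross(m[:,2],[0,0,-1]));out+=['tilt fix',r.inv().apply(tilt).round(2)]
    print(*out)
E
python3 - <<'E'
from h import *
c=calibration('top')
def f(n,p,z):print(n,ray(c,p,z).round(3).tolist())
f('rack',[[165,205],[182,207],[202,208.5],[222,210],[242,211.5]],.05)
f('stamper',[[296,171],[314,171.5],[335,172],[354,172]],.05)
f('pad',[[323,223]],.061)
f('vials',[[421,208],[443,204],[426,229.5],[448,226]],.085)
f('pin',[[401,149]],.095);f('fig,jar',[[283,243],[261,134]],.09)
w=calibration('wrist');e,r=pose()
T=np.linalg.inv(w['camera_from_world']);print(r.inv().apply(T[:3,3]-e),(r.inv().as_matrix()@T[:3,:3]).round(3),w['K'])
im=cv2.imread('pics/top0.png');cv2.imwrite('pics/crop0.png',cv2.resize(im[120:280,140:480],(800,376),interpolation=cv2.INTER_CUBIC))
E
```

```text
rack [[0.509, 0.427, 0.05], [0.503, 0.379, 0.05], [0.497, 0.323, 0.05], [0.492, 0.267, 0.05], [0.486, 0.211, 0.05]]
stamper [[0.597, 0.057, 0.05], [0.594, 0.007, 0.05], [0.591, -0.052, 0.05], [0.59, -0.106, 0.05]]
pad [[0.448, -0.015, 0.061]]
vials [[0.483, -0.282, 0.085], [0.492, -0.342, 0.085], [0.424, -0.294, 0.085], [0.432, -0.354, 0.085]]
pin [[0.644, -0.231, 0.095]]
fig,jar [[0.397, 0.094, 0.09], [0.695, 0.149, 0.09]]
[ 0.07631594 -0.00066129 -0.16122762] [[-0.    -0.965 -0.261]
 [ 1.    -0.    -0.   ]
 [ 0.    -0.261  0.965]] [[297.01591857   0.         319.80367783]
 [  0.         297.01591857 202.54082801]
 [  0.           0.           1.        ]]
```

View pics/crop0.png

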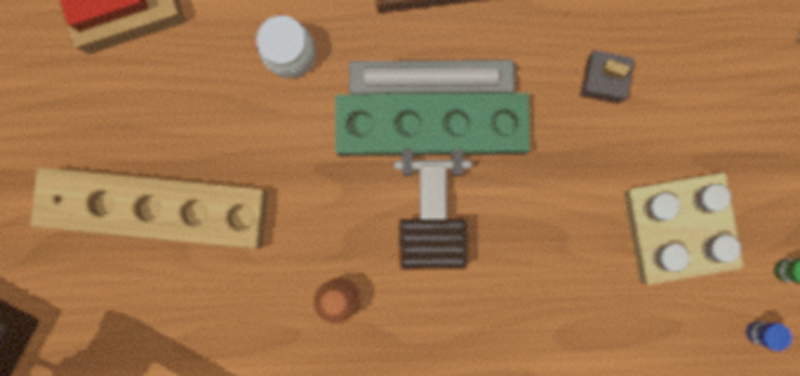

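The enlarged crop agrees with those positions: four caps in the caddy, all the stamper and rack holes empty, and the pin hole at the left (+y) end of the rack. Next I turn the tool square to the world axes and look at the rack with the wrist camera.

apply_moves(claw=[0,0,0,0,0,0,0,0,0,0], slide=[[0,0,0],[0,0,0],[0,0,0],[-48,-29,0],[-48,-29,0],[-48,-29,0],[-48,-29,0],[-48,-29,0],[-48,-29,0],[-50,-31,0]], dr=[[0,0,-8],[0,0,-8],[0,0,-7.9],[0,0,0],[0,0,0],[0,0,0],[0,0,0],[0,0,0],[0,0,0],[0,0,0]])

```text
t: 1.35
eef_pos: [0.5719, 0.3198, 0.2238]
tool_rot: [-3.141, -0.001, -3.141]
contact_force: [0.9, 0.5, -0.4]
width: 0.0465
gripper_force: 0.0
```

apply_moves(claw=[0,0], slide=[[0,0,0],[0,0,0]], dr=[[0,0,0],[0,0,0]])

```text
t: 1.6
eef_pos: [0.5702, 0.3208, 0.2236]
tool_rot: [-3.141, -0.002, 3.141]
contact_force: [-0.5, 0.5, -1.2]
width: 0.0472
gripper_force: 0.0
```

Run:
```python
from h import *
c,im=shot('wrist','w_rack');togo([.57,.32,.22],np.pi/2)
print(proj(c,[[.509,.427,.05],[.503,.379,.05],[.497,.323,.05],[.492,.267,.05],[.486,.211,.05]]).round(0).tolist())
```

```text
slide [-0.3 -1.4  3.8] turn z 0.1 tilt fix [-0.  -0.1  0. ]
[[417.0, 137.0], [373.0, 131.0], [322.0, 126.0], [271.0, 121.0], [219.0, 115.0]]
```

View pics/w_rack.png

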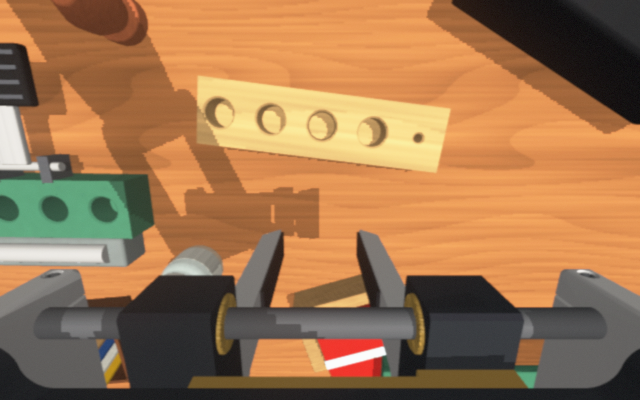

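The wrist view shows the rack holes at about (219,112), (270,118), (321,125) and (371,131), with the pin hole at (418,137). That is within 1–2 px of the projected coarse estimates. I'll rectify to the plane z=50 mm and fit circles to refine them.

```bash
cat >> h.py <<'E'
def rect(c,im,ctr,half,z,s=.0005):
    "top-down metric picture of plane z about ctr (x right=world x, y down=world y), s m/px"
    o=np.array(ctr)[:2]-half;n=int(2*half/s)
    q=np.float32([[0,0],[n,0],[n,n],[0,n]])
    w=np.c_[o+q*s,np.full(4,z)]
    H=cv2.getPerspectiveTransform(np.float32(proj(c,w)),q)
    return cv2.warpPerspective(im,H,(n,n),flags=cv2.INTER_CUBIC),o
def circles(c,im,pts,z,r,s=.0005,half=.028,tol=.0025):
    "best Hough circle near each expected point -> world xy, radius mm"
    out=[]
    for p in pts:
        v,o=rect(c,im,p,half,z,s)
        g=cv2.GaussianBlur(cv2.cvtColor(v,cv2.COLOR_BGR2GRAY),(5,5),0)
        k=cv2.HoughCircles(g,cv2.HOUGH_GRADIENT_ALT,1,5,param1=60,param2=.3,minRadius=int((r-tol)/s),maxRadius=int((r+tol)/s))
        if k is None: out.append([np.nan]*3);continue
        k=k[0];q=o+k[:,:2]*s;i=np.argmin(np.hypot(*(q-np.array(p)[:2]).T))
        out.append([*q[i],k[i,2]*s*1000])
    return np.array(out)
def rowfit(m,n):
    "fit points m (xy) at offsets n along a line; returns the fitted points, residual mm, dir"
    m=np.array(m);n=np.array(n,float);ok=~np.isnan(m[:,0])
    z=m[ok,0]+1j*m[ok,1];a=n[ok]
    ac=a-a.mean();zc=z-z.mean();d=(zc*ac).sum();d/=abs(d)
    f=z.mean()+(n-a.mean())*d
    return np.c_[f.real,f.imag],(abs(f[ok]-z)*1000).round(1),np.angle(d)
E
python3 - <<'E'
from h import *
im=cv2.imread('pics/w_rack.png');c=calibration('wrist')
P=[[.503,.379],[.497,.323],[.492,.267],[.486,.211]]
m=circles(c,im,P,.05,.0165);print(m.round(4).tolist())
f,r,a=rowfit(m[:,:2],[0,-.056,-.112,-.168]);print(f.round(4).tolist(),r,a)
pp=f[0]-.051*np.array([np.cos(a),np.sin(a)])*-1*-1
print('pin',(f[0]+( f[0]-f[1])*51/56).round(4))
v,o=rect(c,im,[.4975,.32],.13,.05,.0005)
for q in f: cv2.circle(v,tuple(int(x) for x in (q-o)/.0005),35,(255,0,0),1)
for q in [f[0]+( f[0]-f[1])*51/56]: cv2.circle(v,tuple(int(x) for x in (q-o)/.0005),14,(255,0,0),1)
cv2.imwrite('pics/rk.png',v[:,180:340])
# stamper, partially visible
E
```

```text
[[0.504, 0.378, 16.0695], [0.496, 0.323, 15.9684], [0.489, 0.267, 16.0163], [0.484, 0.2115, 16.1695]]
[[0.5033, 0.3783], [0.4966, 0.3227], [0.4899, 0.2671], [0.4832, 0.2115]] [0.7 0.7 0.9 0.8] 1.4507640679384721
pin [0.5094 0.4289]
```

View pics/rk.png

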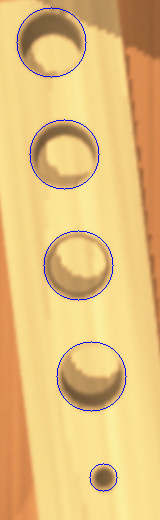

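apply_moves(claw=[0,0,0,0,0,0,0,0,0], slide=[[-12,-50,0],[-12,-50,0],[-12,-50,0],[-12,-50,0],[-12,-50,0],[-12,-50,0],[-10,-45,0],[0,0,0],[0,0,0]], dr=[[0,0,0],[0,0,0],[0,0,0],[0,0,0],[0,0,0],[0,0,0],[0,0,0],[0,0,0],[0,0,0]])

```text
t: 2.78
eef_pos: [0.6524, -0.0223, 0.2244]
tool_rot: [3.141, -0.001, -3.14]
contact_force: [0.6, 0.2, -0.2]
width: 0.0468
gripper_force: 0.0
```

Run:
```python
from h import *
c,im=shot('wrist','w_st')
P=[[.597,.057],[.594,.007],[.591,-.052],[.59,-.106]]
P=rowfit(P,[0,-.058,-.116,-.174])[0];print(P.round(3).tolist())
m=circles(c,im,P,.05,.0165);print(m.round(4).tolist())
f,r,a=rowfit(m[:,:2],[0,-.058,-.116,-.174]);print(f.round(4).tolist(),r,a)
print(pose()[0])
```

```text
[[0.597, 0.063], [0.594, 0.005], [0.592, -0.052], [0.589, -0.11]]
[[0.5918, 0.0654, 16.2073], [0.5918, 0.0085, 16.366], [0.5907, -0.0505, 16.3319], [0.5902, -0.1079, 16.1321]]
[[0.592, 0.0659], [0.5914, 0.0079], [0.5908, -0.0501], [0.5902, -0.1081]] [0.5 0.7 0.4 0.2] 1.5606452070043002
[ 0.65242769 -0.02192642  0.2244679 ]
```

View pics/w_st.png

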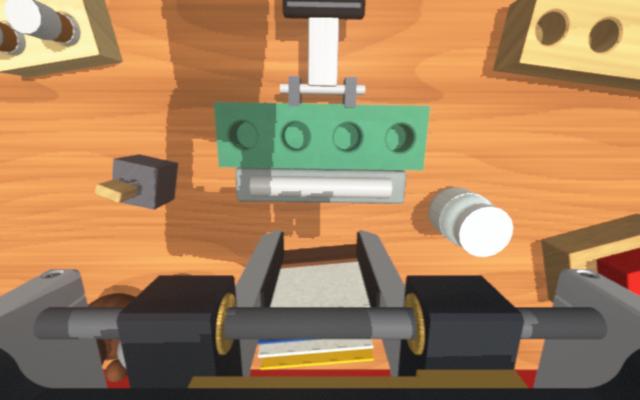

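The rack overlay sits on the hole rims. The stamper fit residuals are at most 0.7 mm. Now the caddy.

apply_moves(claw=[0,0,0,0,0,0,0,0,0], slide=[[17,-42,0],[17,-42,0],[17,-42,0],[17,-42,0],[17,-42,0],[17,-42,0],[18,-44,0],[0,0,0],[0,0,0]], dr=[[0,0,0],[0,0,0],[0,0,0],[0,0,0],[0,0,0],[0,0,0],[0,0,0],[0,0,0],[0,0,0]])

```text
t: 3.95
eef_pos: [0.5337, -0.3183, 0.2245]
tool_rot: [3.141, 0.0, -3.14]
contact_force: [-0.5, 0.8, -0.2]
width: 0.0471
gripper_force: 0.0
```

```bash
cat >> h.py <<'E'
def caps(c,im,z=.085,lo=100,roi=None):
    "bright grey cap-top discs -> world xy, equivalent radius mm"
    hsv=cv2.cvtColor(im,cv2.COLOR_BGR2HSV)
    m=((hsv[...,1]<40)&(hsv[...,2]>lo)).astype(np.uint8)*255
    m=cv2.morphologyEx(m,cv2.MORPH_OPEN,np.ones((3,3),np.uint8))
    out=[]
    for k in cv2.findContours(m,cv2.RETR_EXTERNAL,cv2.CHAIN_APPROX_NONE)[0]:
        if cv2.contourArea(k)<80: continue
        w=ray(c,k.reshape(-1,2),z)[:,:2]
        (x,y),r=cv2.minEnclosingCircle(np.float32(w));out.append([x,y,r*1000])
    return np.array(out)
E
python3 - <<'E'
from h import *
c,im=shot('wrist','w_cd');print(pose()[0])
P=[[.483,-.282],[.492,-.342],[.424,-.294],[.432,-.354]]
print(circles(c,im,P,.085,.016).round(4).tolist())
print(caps(c,im).round(4).tolist())
E
```

```text
[ 0.53385729 -0.31805288  0.22449314]
[[0.4825, -0.29, 15.6378], [0.491, -0.347, 15.5756], [0.4245, -0.2975, 15.7778], [0.4325, -0.356, 15.7453]]
[[0.7645, -0.571, 20.6632], [0.6872, -0.5861, 29.5553], [0.7054, -0.2878, 83.8383], [0.6473, -0.6413, 58.9708], [0.6868, -0.0514, 122.0003], [0.6168, -0.2494, 52.5588], [0.6164, -0.3885, 53.0661], [0.4937, -0.4629, 10.7575], [0.4905, -0.3478, 16.404], [0.5166, -0.0513, 45.309], [0.4823, -0.2892, 16.4451], [0.4664, -0.0396, 31.0681], [0.4868, -0.5136, 58.3087], [0.4532, -0.039, 31.6751], [0.4402, -0.0408, 29.8591], [0.4275, -0.0427, 28.0853], [0.4331, -0.3559, 16.4955], [0.4245, -0.298, 16.169], [0.3555, -0.3966, 9.1623]]
```

View pics/w_cd.png

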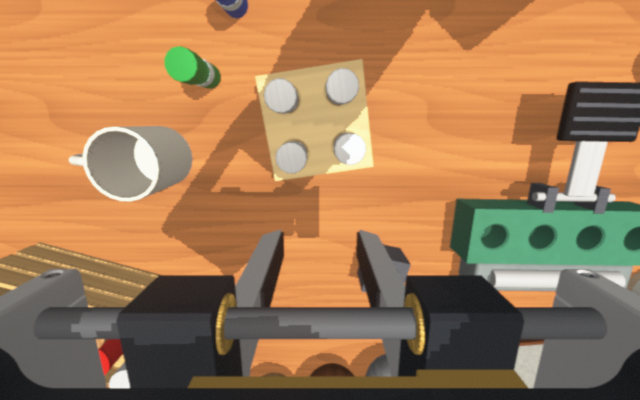

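The caps are at image (280,96), (342,85), (291,157) and (350,148), all upright. Picking vial A at (0.4824,-0.2894).

apply_moves(claw=[0,0,0,0,0,0,0,0,-1,-1], slide=[[26,15,0],[25.4,13.9,0],[0,0,0],[0,0,45],[0,0,45],[0,0,40],[0,0,21.5],[0,0,0],[0,0,0],[0,0,0]], dr=[[0,0,0],[0,0,0],[0,0,0],[0,0,0],[0,0,0],[0,0,0],[0,0,0],[0,0,0],[0,0,0],[0,0,0]])

```text
t: 5.25
eef_pos: [0.483, -0.2915, 0.0747]
tool_rot: [-3.141, 0.003, -3.141]
contact_force: [0.1, 2.0, 1.8]
width: 0.0317
gripper_force: 30.0
```

apply_moves(claw=[-1,-1,-1,-1,-1,-1,-1], slide=[[0,0,0],[0,0,0],[0,0,-15],[0,0,-40],[0,0,-50],[0,0,-46],[0,0,0]], dr=[[0,0,0],[0,0,0],[0,0,0],[0,0,0],[0,0,0],[0,0,0],[0,0,0]])

```text
t: 6.12
eef_pos: [0.4839, -0.2938, 0.2298]
tool_rot: [-3.134, 0.008, -3.141]
contact_force: [0.0, 0.3, -1.2]
width: 0.0315
gripper_force: 30.0
```

Run:
```python
from h import *
togo([.5902,-.1081,.224],np.pi/2)
```

```text
slide [-106.3  185.7    5.2] turn z 0.0 tilt fix [-0.46  0.46 -0.  ]
```

apply_moves(claw=[-1,-1,-1,-1,-1,-1,-1], slide=[[-20,35,2],[-22,40,1],[-22,40,1],[-22,40,1],[-20,31,0],[0,0,0],[0,0,0]], dr=[[0,0,0],[0,0,0],[0,0,0],[0,0,0],[0,0,0],[0,0,0],[0,0,0]])

```text
t: 7.0
eef_pos: [0.5865, -0.1057, 0.2177]
tool_rot: [-3.141, -0.003, -3.141]
contact_force: [-0.3, -0.5, -0.6]
width: 0.0317
gripper_force: 30.0
```

Run:
```python
from h import *
togo([.5902,-.1081,.224],np.pi/2)
c,im=shot('wrist','w_hold')
togo([.5902,-.1081,.224],np.pi/2)
print(pose()[0])
v=im[100:340,200:440];cv2.imwrite('pics/hold.png',cv2.resize(v,None,fx=2,fy=2))
```

```text
slide [-3.6 -2.4 -6.3] turn z 0.0 tilt fix [-0.02 -0.15  0.  ]
slide [-3.6 -2.  -6. ] turn z -0.0 tilt fix [-0.02 -0.11 -0.  ]
[ 0.58660669 -0.10610177  0.21802688]
```

View pics/hold.png

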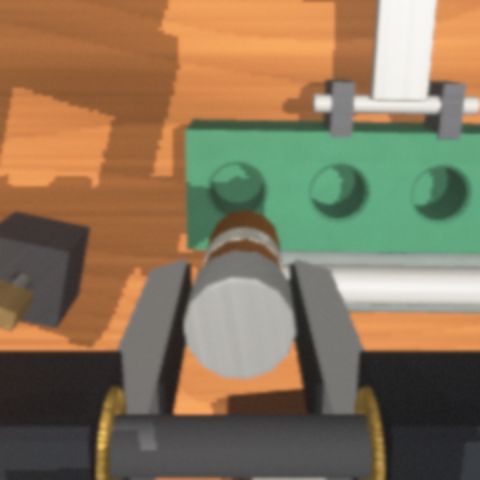

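The vial hangs straight in the fingers at about (240,320) in this crop, and nest3 is the leftmost hole, just in front of it. I'll correct sideways and lower it to just above the block.

apply_moves(claw=[-1,-1,-1,-1,-1,-1], slide=[[-3.6,-2,0],[0,0,30],[0,0,30],[0,0,30],[0,0,0],[0,0,0]], dr=[[0,0,0],[0,0,0],[0,0,0],[0,0,0],[0,0,0],[0,0,0]])

```text
t: 7.8
eef_pos: [0.5919, -0.1081, 0.1302]
tool_rot: [-3.141, 0.002, 3.141]
contact_force: [0.1, -0.8, -0.6]
width: 0.0316
gripper_force: 30.0
```

Run:
```python
from h import *
togo([.5902,-.1081,.085],np.pi/2)
```

```text
slide [ 1.8  0.  45.2] turn z -0.0 tilt fix [-0.04  0.1   0.  ]
```

apply_moves(claw=[-1,-1,-1,-1,-1,-1,-0.1,-0.1,-0.1], slide=[[1.5,0,8],[0,0,12],[0,0,12],[0,0,10],[0,0,3],[0,0,0],[0,0,0],[0,0,0],[0,0,0]], dr=[[0,0,0],[0,0,0],[0,0,0],[0,0,0],[0,0,0],[0,0,0],[0,0,0],[0,0,0],[0,0,0]])

```text
t: 8.93
eef_pos: [0.5895, -0.107, 0.0836]
tool_rot: [3.141, -0.0, -3.141]
contact_force: [-0.0, 0.3, 0.6]
width: 0.0423
gripper_force: 0.0
```

apply_moves(claw=[-0.1,-0.1,-0.1,-0.1,0,0,0,0,0,0], slide=[[0,0,-20],[0,0,-45],[0,0,-45],[0,0,-29],[12,-40,0],[14,-45,0],[14,-45,0],[14,-45,0],[4,-35,0],[0,0,0]], dr=[[0,0,0],[0,0,0],[0,0,0],[0,0,0],[0,0,0],[0,0,0],[0,0,0],[0,0,0],[0,0,0],[0,0,0]])

```text
t: 10.18
eef_pos: [0.5314, -0.3199, 0.2245]
tool_rot: [-3.14, 0.002, 3.138]
contact_force: [0.1, 1.6, -0.3]
width: 0.0473
gripper_force: 0.0
```

```bash
cat >> h.py <<'E'
def near(c,im,z,P,lo=90,tol=.05):
    "caps near expected points"
    a=caps(c,im,z,lo);a=a[(a[:,2]>12)&(a[:,2]<20)]
    for p in P:
        d=np.hypot(*(a[:,:2]-p).T) if len(a) else np.array([9]); i=d.argmin()
        print(p,'->',a[i].round(4) if d[i]<tol else None)
E
python3 - <<'E'
from h import *
c,im=shot('wrist','w1');print(pose()[0])
near(c,im,.085,[[.4907,-.3475],[.4245,-.2977],[.4328,-.356]],tol=.04)
near(c,im,.095,[[.5902,-.1081]])
togo([.4907,-.3475,.073],np.pi/2)
E
```

```text
[ 0.53169979 -0.31820949  0.22422902]
[0.4907, -0.3475] -> [ 0.4908 -0.3472 16.4277]
[0.4245, -0.2977] -> [ 0.4239 -0.2987 15.9813]
[0.4328, -0.356] -> [ 0.4333 -0.3565 16.2354]
[0.5902, -0.1081] -> None
slide [ 41.2 -29.3 151.2] turn z -0.1 tilt fix [-0.03  0.08 -0.  ]
```

View pics/w1.png

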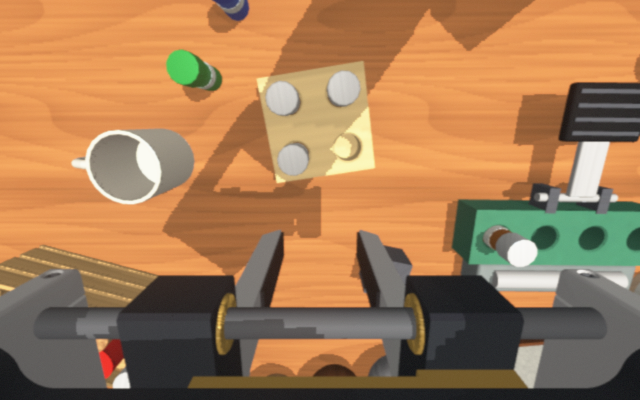

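Vial A stands in nest3 at about (505,242), and the other three are unmoved. Now vial B.

apply_moves(claw=[0,0,0,0,0,0,0,0,-1,-1], slide=[[21,-15,0],[20,-14.5,0],[0,0,0],[0,0,45],[0,0,45],[0,0,40],[0,0,21],[0,0,0],[0,0,0],[0,0,0]], dr=[[0,0,0],[0,0,0],[0,0,0],[0,0,0],[0,0,0],[0,0,0],[0,0,0],[0,0,0],[0,0,0],[0,0,0]])

```text
t: 11.48
eef_pos: [0.4922, -0.3474, 0.0739]
tool_rot: [-3.139, 0.003, -3.141]
contact_force: [-0.3, 0.2, 1.8]
width: 0.0312
gripper_force: 30.0
```

apply_moves(claw=[-1,-1,-1,-1,-1,-1,-1], slide=[[0,0,0],[0,0,0],[0,0,-15],[0,0,-45],[0,0,-50],[0,0,-41],[0,0,0]], dr=[[0,0,0],[0,0,0],[0,0,0],[0,0,0],[0,0,0],[0,0,0],[0,0,0]])

```text
t: 12.35
eef_pos: [0.4924, -0.3487, 0.2281]
tool_rot: [-3.135, 0.006, -3.141]
contact_force: [0.2, 0.1, -1.0]
width: 0.0316
gripper_force: 30.0
```

apply_moves(claw=[-1,-1,-1,-1,-1,-1,-1,-1], slide=[[-15,45,0],[-17,50,0],[-17,50,0],[-17,50,0],[-17,50,0],[-17,52.4,0],[0,0,0],[0,0,0]], dr=[[0,0,0],[0,0,0],[0,0,0],[0,0,0],[0,0,0],[0,0,0],[0,0,0],[0,0,0]])

```text
t: 13.35
eef_pos: [0.5895, -0.0493, 0.2212]
tool_rot: [-3.142, -0.004, -3.141]
contact_force: [0.1, -0.6, -0.4]
width: 0.0314
gripper_force: 30.0
```

Run:
```python
from h import *
togo([.5908,-.0501,.13],np.pi/2)
```

```text
slide [-1.7 -0.8 91.2] turn z 0.1 tilt fix [-0.  -0.2  0. ]
```

apply_moves(claw=[-1,-1,-1,-1,-1,-1], slide=[[-1,-0.8,0],[0,0,30],[0,0,30],[0,0,31],[0,0,0],[0,0,0]], dr=[[0,0,0],[0,0,0],[0,0,0],[0,0,0],[0,0,0],[0,0,0]])

```text
t: 14.1
eef_pos: [0.5923, -0.0512, 0.1331]
tool_rot: [-3.141, 0.001, 3.141]
contact_force: [-0.0, 0.2, 1.0]
width: 0.0314
gripper_force: 30.0
```

apply_moves(claw=[-1,-1,-1,-1,-1,-1,-0.1,-0.1,-0.1], slide=[[1.5,1,9],[0,0,13],[0,0,13],[0,0,10],[0,0,3],[0,0,0],[0,0,0],[0,0,0],[0,0,0]], dr=[[0,0,0],[0,0,0],[0,0,0],[0,0,0],[0,0,0],[0,0,0],[0,0,0],[0,0,0],[0,0,0]])

```text
t: 15.22
eef_pos: [0.5903, -0.0491, 0.084]
tool_rot: [-3.141, 0.0, -3.141]
contact_force: [-0.3, -0.4, 0.2]
width: 0.0425
gripper_force: 0.0
```

apply_moves(claw=[-0.1,-0.1,-0.1,-0.1,0,0,0,0,0,0], slide=[[0,0,-20],[0,0,-45],[0,0,-45],[0,0,-28],[13,-50,0],[16,-56,0],[16,-56,0],[12,-56,0],[4,-50,0],[0,0,0]], dr=[[0,0,0],[0,0,0],[0,0,0],[0,0,0],[0,0,0],[0,0,0],[0,0,0],[0,0,0],[0,0,0],[0,0,0]])

```text
t: 16.48
eef_pos: [0.5283, -0.3207, 0.2218]
tool_rot: [-3.141, 0.0, 3.137]
contact_force: [-0.1, 1.2, -0.6]
width: 0.047
gripper_force: 0.0
```

Run:
```python
from h import *
c,im=shot('wrist','w2');print(pose()[0])
near(c,im,.085,[[.4245,-.2977],[.4328,-.356]],tol=.04)
togo([.4245,-.2977,.073],np.pi/2)
```

```text
[ 0.52870497 -0.31851931  0.22164415]
[0.4245, -0.2977] -> [ 0.4228 -0.2975 15.954 ]
[0.4328, -0.356] -> [ 0.4315 -0.355  16.2909]
slide [104.2  20.4 148.7] turn z -0.2 tilt fix [ 0.04 -0.01 -0.  ]
```

apply_moves(claw=[0,0,0,0,0,0,0,0,-1,-1], slide=[[50,10,0],[55,10.4,0],[0,0,0],[0,0,45],[0,0,45],[0,0,40],[0,0,18.5],[0,0,0],[0,0,0],[0,0,0]], dr=[[0,0,0],[0,0,0],[0,0,0],[0,0,0],[0,0,0],[0,0,0],[0,0,0],[0,0,0],[0,0,0],[0,0,0]])

```text
t: 17.77
eef_pos: [0.4256, -0.2975, 0.075]
tool_rot: [-3.139, 0.002, -3.141]
contact_force: [0.0, 0.0, 0.4]
width: 0.0316
gripper_force: 30.0
```

apply_moves(claw=[-1,-1,-1,-1,-1,-1,-1], slide=[[0,0,0],[0,0,0],[0,0,-15],[0,0,-45],[0,0,-50],[0,0,-41],[0,0,0]], dr=[[0,0,0],[0,0,0],[0,0,0],[0,0,0],[0,0,0],[0,0,0],[0,0,0]])

```text
t: 18.65
eef_pos: [0.4258, -0.2986, 0.2291]
tool_rot: [-3.135, 0.006, -3.141]
contact_force: [0.0, 0.3, -0.4]
width: 0.0311
gripper_force: 30.0
```

apply_moves(claw=[-1,-1,-1,-1,-1,-1,-1,-1,-1], slide=[[-23,42,0],[-24,44,0],[-24,44,0],[-24,44,0],[-24,44,0],[-24,44,0],[-25,44,0],[0,0,0],[0,0,0]], dr=[[0,0,0],[0,0,0],[0,0,0],[0,0,0],[0,0,0],[0,0,0],[0,0,0],[0,0,0],[0,0,0]])

```text
t: 19.77
eef_pos: [0.5908, 0.0091, 0.2227]
tool_rot: [-3.141, -0.004, -3.141]
contact_force: [-0.4, -0.1, -0.7]
width: 0.0315
gripper_force: 30.0
```

Run:
```python
from h import *
togo([.5914,.0079,.13],np.pi/2)
```

```text
slide [-0.9 -1.1 92.7] turn z 0.0 tilt fix [-0.02 -0.22  0.  ]
```

apply_moves(claw=[-1,-1,-1,-1,-1,-1], slide=[[0,-1,0],[0,0,30],[0,0,30],[0,0,31],[0,0,0],[0,0,0]], dr=[[0,0,0],[0,0,0],[0,0,0],[0,0,0],[0,0,0],[0,0,0]])

```text
t: 20.52
eef_pos: [0.5928, 0.0074, 0.1347]
tool_rot: [-3.141, 0.002, 3.141]
contact_force: [-0.3, -0.3, -0.9]
width: 0.0316
gripper_force: 30.0
```

apply_moves(claw=[-1,-1,-1,-1,-1,-1,-0.1,-0.1,-0.1], slide=[[1,0.5,10],[0,0,13],[0,0,13],[0,0,10],[0,0,3.5],[0,0,0],[0,0,0],[0,0,0],[0,0,0]], dr=[[0,0,0],[0,0,0],[0,0,0],[0,0,0],[0,0,0],[0,0,0],[0,0,0],[0,0,0],[0,0,0]])

```text
t: 21.65
eef_pos: [0.5901, 0.0091, 0.0831]
tool_rot: [3.141, -0.002, -3.141]
contact_force: [-0.2, -1.2, 0.0]
width: 0.0421
gripper_force: 0.0
```

apply_moves(claw=[-0.1,-0.1,-0.1,-0.1,0,0,0,0,0,0], slide=[[0,0,-20],[0,0,-45],[0,0,-45],[0,0,-28],[10,-55,0],[12,-60,0],[12,-60,0],[12,-60,0],[12,-60,0],[0,-35,0]], dr=[[0,0,0],[0,0,0],[0,0,0],[0,0,0],[0,0,0],[0,0,0],[0,0,0],[0,0,0],[0,0,0],[0,0,0]])

```text
t: 22.9
eef_pos: [0.5317, -0.3239, 0.2214]
tool_rot: [3.141, -0.001, 3.139]
contact_force: [0.3, 0.3, 0.5]
width: 0.0472
gripper_force: 0.0
```

apply_moves(claw=[0,0], slide=[[0,0,0],[0,0,0]], dr=[[0,0,0],[0,0,0]])

```text
t: 23.15
eef_pos: [0.533, -0.3203, 0.2213]
tool_rot: [3.14, -0.001, -3.141]
contact_force: [0.5, 0.5, -0.4]
width: 0.047
gripper_force: 0.0
```

Run:
```python
from h import *
c,im=shot('wrist','w3');print(pose()[0])
near(c,im,.085,[[.4328,-.356]],tol=.04)
togo([.432,-.3558,.073],np.pi/2)
```

```text
[ 0.53322603 -0.319828    0.22151336]
[0.4328, -0.356] -> [ 0.431  -0.3545 16.232 ]
slide [101.2 -36.  148.6] turn z 0.1 tilt fix [ 0.07 -0.05  0.  ]
```

apply_moves(claw=[0,0,0,0,0,0,0,0,-1,-1], slide=[[51,-18,0],[50.5,-17.5,0],[0,0,0],[0,0,45],[0,0,45],[0,0,40],[0,0,18.5],[0,0,0],[0,0,0],[0,0,0]], dr=[[0,0,0],[0,0,0],[0,0,0],[0,0,0],[0,0,0],[0,0,0],[0,0,0],[0,0,0],[0,0,0],[0,0,0]])

```text
t: 24.45
eef_pos: [0.433, -0.3578, 0.0754]
tool_rot: [-3.139, 0.003, -3.141]
contact_force: [0.2, 0.0, 2.3]
width: 0.0313
gripper_force: 30.0
```

apply_moves(claw=[-1,-1,-1,-1,-1,-1,-1], slide=[[0,0,0],[0,0,0],[0,0,-15],[0,0,-45],[0,0,-50],[0,0,-41],[0,0,0]], dr=[[0,0,0],[0,0,0],[0,0,0],[0,0,0],[0,0,0],[0,0,0],[0,0,0]])

```text
t: 25.32
eef_pos: [0.4335, -0.3589, 0.2295]
tool_rot: [-3.134, 0.006, -3.141]
contact_force: [1.2, 0.4, 0.1]
width: 0.0311
gripper_force: 30.0
```

apply_moves(claw=[-1,-1,-1,-1,-1,-1,-1,-1,-1,-1], slide=[[-20,52,0],[-20,52,0],[-20,53,0],[-20,53,0],[-20,53,0],[-20,53,0],[-20,53,0],[-20,52,0],[0,0,0],[0,0,0]], dr=[[0,0,0],[0,0,0],[0,0,0],[0,0,0],[0,0,0],[0,0,0],[0,0,0],[0,0,0],[0,0,0],[0,0,0]])

```text
t: 26.58
eef_pos: [0.5904, 0.0641, 0.2226]
tool_rot: [-3.141, -0.004, -3.141]
contact_force: [0.2, -0.1, -0.6]
width: 0.0314
gripper_force: 30.0
```

Run:
```python
from h import *
togo([.592,.0659,.13],np.pi/2)
```

```text
slide [-1.9  1.9 92.6] turn z 0.1 tilt fix [-0.04 -0.21 -0.  ]
```

apply_moves(claw=[-1,-1,-1,-1,-1,-1], slide=[[-0.7,2,0],[0,0,30],[0,0,30],[0,0,31],[0,0,0],[0,0,0]], dr=[[0,0,0],[0,0,0],[0,0,0],[0,0,0],[0,0,0],[0,0,0]])

```text
t: 27.32
eef_pos: [0.5931, 0.0655, 0.1347]
tool_rot: [-3.142, 0.002, 3.141]
contact_force: [0.6, -0.3, -0.4]
width: 0.031
gripper_force: 30.0
```

apply_moves(claw=[-1,-1,-1,-1,-1,-1,-0.1,-0.1,-0.1], slide=[[1,0.4,10],[0,0,13],[0,0,13],[0,0,10],[0,0,3.5],[0,0,0],[0,0,0],[0,0,0],[0,0,0]], dr=[[0,0,0],[0,0,0],[0,0,0],[0,0,0],[0,0,0],[0,0,0],[0,0,0],[0,0,0],[0,0,0]])

```text
t: 28.45
eef_pos: [0.5905, 0.0669, 0.0831]
tool_rot: [3.141, -0.002, -3.141]
contact_force: [-0.2, 0.1, 0.4]
width: 0.0425
gripper_force: 0.0
```

apply_moves(claw=[-0.1,-0.1,-0.1,-0.1,-0.1,-0.1,-0.1,-0.1], slide=[[0,0,-20],[0,0,-45],[0,0,-45],[0,0,-31],[-30,-44,0],[-30,-44,0],[0,0,0],[0,0,0]], dr=[[0,0,0],[0,0,0],[0,0,0],[0,0,0],[0,0,0],[0,0,0],[0,0,0],[0,0,0]])

```text
t: 29.45
eef_pos: [0.6511, -0.0209, 0.2256]
tool_rot: [3.141, -0.0, -3.142]
contact_force: [-0.3, 0.8, 0.4]
width: 0.0425
gripper_force: 0.0
```

Run:
```python
from h import *
c,im=shot('wrist','w4');print(pose()[0])
near(c,im,.095,[[.592,.0659],[.5914,.0079],[.5908,-.0501],[.5902,-.1081]],lo=110)
s,i2=shot('side')
cv2.imwrite('pics/st4.png',np.vstack([cv2.resize(im[60:220,160:480],(640,320)),cv2.resize(i2[160:260,260:460],(640,280))]))
togo([.448,-.015,.15],np.pi/2)
```

```text
[ 0.65089444 -0.02036772  0.22552021]
[0.592, 0.0659] -> [ 0.5905  0.064  18.0704]
[0.5914, 0.0079] -> [5.90100e-01 7.50000e-03 1.64127e+01]
[0.5908, -0.0501] -> [ 0.5903 -0.0492 16.5613]
[0.5902, -0.1081] -> [ 0.5876 -0.1053 18.1115]
slide [202.8   5.3  75.4] turn z 0.1 tilt fix [ 0.03 -0.01 -0.  ]
```

View pics/st4.png

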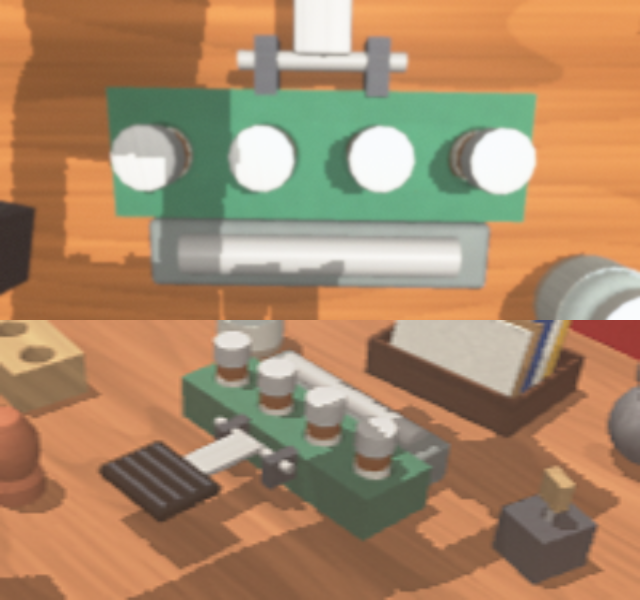

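All four vials stand home in the stamper, with their caps in a level row in both views. Next is the pedal, with the fingers shut.

apply_moves(claw=[-1,-1,-1,-1,-1,-1,-1,-1,-1], slide=[[50,1.5,0],[51,1.5,0],[51,1.5,0],[51,1,0],[0,0,45],[0,0,45],[0,0,40],[0,0,0],[0,0,0]], dr=[[0,0,0],[0,0,0],[0,0,0],[0,0,0],[0,0,0],[0,0,0],[0,0,0],[0,0,0],[0,0,0]])

```text
t: 30.68
eef_pos: [0.4493, -0.0155, 0.0965]
tool_rot: [-3.141, 0.002, -3.14]
contact_force: [0.6, -0.4, 0.7]
width: -0.0001
gripper_force: 0.0
```

apply_moves(claw=[-1,-1,-1,-1,-1,-1], slide=[[0,0,8],[0,0,8],[0,0,8],[0,0,8],[0,0,6],[0,0,0]], dr=[[0,0,0],[0,0,0],[0,0,0],[0,0,0],[0,0,0],[0,0,0]])

```text
t: 31.42
eef_pos: [0.4485, -0.0161, 0.0575]
tool_rot: [-3.141, -0.001, -3.141]
contact_force: [-3.5, 0.1, 9.3]
width: 0.0001
gripper_force: 4.9
```

Pushing with 9.3 N, so nearly on the stop.

apply_moves(claw=[-1,-1,-1], slide=[[0,0,2],[0,0,1],[0,0,0]], dr=[[0,0,0],[0,0,0],[0,0,0]])

```text
t: 31.8
eef_pos: [0.4488, -0.0161, 0.0566]
tool_rot: [-3.141, -0.001, -3.141]
contact_force: [-9.2, 0.4, 24.6]
width: 0.0003
gripper_force: 13.4
```

On the stop: 24.6 N, and z has stopped changing. Hold, then let it come up.

apply_moves(claw=[-1,-1,-1,-1,-1,-1], slide=[[0,0,0],[0,0,0],[0,0,0],[0,0,0],[0,0,0],[0,0,0]], dr=[[0,0,0],[0,0,0],[0,0,0],[0,0,0],[0,0,0],[0,0,0]])

```text
t: 32.55
eef_pos: [0.4488, -0.0161, 0.0566]
tool_rot: [-3.141, -0.001, -3.141]
contact_force: [-8.7, 1.4, 26.2]
width: 0.0003
gripper_force: 13.3
```

Run:
```python
from h import *
s,im=shot('side');cv2.imwrite('pics/pd.png',cv2.resize(im[140:280,250:470],None,fx=3,fy=3));print(status.sense()['contact_force'])
```

```text
[-8.99684385  0.3598107  25.11342561]
```

View pics/pd.png

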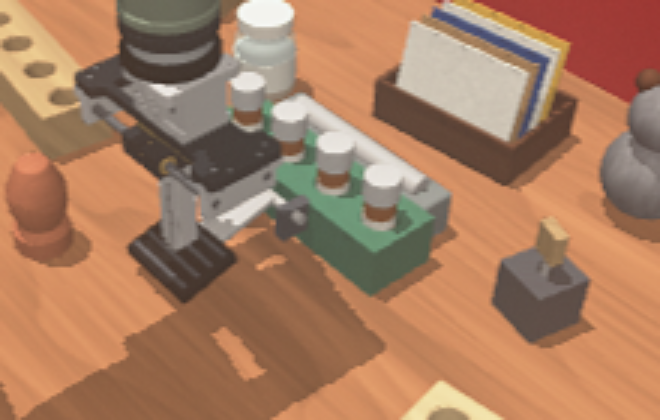

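The pedal is down and all four vials are still home. Release it and go over nest0.

apply_moves(claw=[-1,-1,-1,-1,-0.1,-0.1,-0.1,-0.1,-0.1,-0.1], slide=[[0,0,-15],[0,0,-40],[0,0,-50],[0,0,-45],[-46,26,0],[-48,28,0],[-48,28,0],[0,0,0],[0,0,0],[0,0,0]], dr=[[0,0,0],[0,0,0],[0,0,0],[0,0,0],[0,0,0],[0,0,0],[0,0,0],[0,0,0],[0,0,0],[0,0,0]])

```text
t: 33.85
eef_pos: [0.5893, 0.0655, 0.2039]
tool_rot: [-3.141, -0.001, 3.141]
contact_force: [-0.1, -0.8, -0.5]
width: 0.0425
gripper_force: 0.0
```

Run:
```python
from h import *
togo([.592,.0659,.083],np.pi/2);togo([.4832,.2115,.224])
s,im=shot('side','side5');t,im2=shot('top','top5')
```

```text
slide [ -2.8   0.4 120.9] turn z -0.0 tilt fix [-0.01 -0.04 -0.  ]
slide [106.2 145.9 -20.1] tilt fix [-0.01 -0.04 -0.  ]
```

View pics/side5.png

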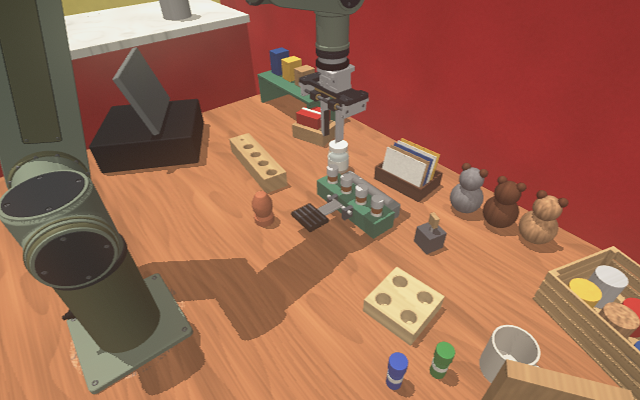

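The pedal is up at (310,217) and the caddy is empty. Moving the nest0 vial to rack0.

apply_moves(claw=[-0.1,-0.1,-0.1,-0.1,-0.1,-1,-1,-1,-1], slide=[[-1.5,0,0],[0,0,45],[0,0,45],[0,0,30],[0,0,0],[0,0,0],[0,0,0],[0,0,0],[0,0,0]], dr=[[0,0,0],[0,0,0],[0,0,0],[0,0,0],[0,0,0],[0,0,0],[0,0,0],[0,0,0],[0,0,0]])

```text
t: 35.08
eef_pos: [0.5934, 0.0661, 0.086]
tool_rot: [-3.141, 0.004, -3.141]
contact_force: [0.7, -0.0, 5.3]
width: 0.0313
gripper_force: 30.0
```

apply_moves(claw=[-1,-1,-1,-1,-1], slide=[[0,0,-15],[0,0,-45],[0,0,-50],[0,0,-30],[0,0,0]], dr=[[0,0,0],[0,0,0],[0,0,0],[0,0,0],[0,0,0]])

```text
t: 35.7
eef_pos: [0.5935, 0.0663, 0.2276]
tool_rot: [-3.142, 0.006, -3.141]
contact_force: [0.2, -0.2, -1.1]
width: 0.031
gripper_force: 30.0
```

apply_moves(claw=[-1,-1,-1,-1,-1,-1,-1,-1,-1], slide=[[12,44,0],[12,45,0],[13,45,0],[13,45,0],[13,45,0],[13,45,0],[13,43,0],[0,0,0],[0,0,0]], dr=[[0,0,0],[0,0,0],[0,0,0],[0,0,0],[0,0,0],[0,0,0],[0,0,0],[0,0,0],[0,0,0]])

```text
t: 36.83
eef_pos: [0.5017, 0.3773, 0.2218]
tool_rot: [-3.139, -0.003, -3.141]
contact_force: [0.1, -1.0, -1.1]
width: 0.0315
gripper_force: 30.0
```

Run:
```python
from h import *
togo([.5033,.3783,.13],np.pi/2)
```

```text
slide [-1.9  1.2 91.8] turn z 0.0 tilt fix [-0.14 -0.18 -0.  ]
```

apply_moves(claw=[-1,-1,-1,-1,-1,-1], slide=[[-0.7,1,0],[0,0,30],[0,0,30],[0,0,28],[0,0,0],[0,0,0]], dr=[[0,0,0],[0,0,0],[0,0,0],[0,0,0],[0,0,0],[0,0,0]])

```text
t: 37.58
eef_pos: [0.5045, 0.3789, 0.1371]
tool_rot: [3.141, 0.001, 3.141]
contact_force: [0.4, 0.3, 0.2]
width: 0.0313
gripper_force: 30.0
```

apply_moves(claw=[-1,-1,-1,-1,-1,-1,-0.1,-0.1,-0.1], slide=[[1.2,-0.6,10],[0,0,13],[0,0,13],[0,0,11],[0,0,3.5],[0,0,0],[0,0,0],[0,0,0],[0,0,0]], dr=[[0,0,0],[0,0,0],[0,0,0],[0,0,0],[0,0,0],[0,0,0],[0,0,0],[0,0,0],[0,0,0]])

```text
t: 38.7
eef_pos: [0.5019, 0.3786, 0.085]
tool_rot: [-3.141, -0.001, -3.141]
contact_force: [-0.4, 0.1, 0.1]
width: 0.0419
gripper_force: 0.0
```

apply_moves(claw=[-0.1,-0.1,-0.1,-0.1,-0.1,-0.1,-0.1,-0.1,-0.1,-0.1], slide=[[0,0,-20],[0,0,-45],[0,0,-45],[0,0,-10],[-14,-60,0],[-15,-62,0],[-15,-62,0],[-15,-62,0],[-15,-62,0],[-13,-61,0]], dr=[[0,0,0],[0,0,0],[0,0,0],[0,0,0],[0,0,0],[0,0,0],[0,0,0],[0,0,0],[0,0,0],[0,0,0]])

```text
t: 39.95
eef_pos: [0.5878, 0.0127, 0.205]
tool_rot: [3.141, -0.001, -3.141]
contact_force: [0.3, -0.1, -0.0]
width: 0.0425
gripper_force: 0.0
```

apply_moves(claw=[-0.1,-0.1], slide=[[0,0,0],[0,0,0]], dr=[[0,0,0],[0,0,0]])

```text
t: 40.2
eef_pos: [0.5875, 0.0149, 0.2048]
tool_rot: [3.141, -0.002, 3.141]
contact_force: [-0.2, -0.1, 0.7]
width: 0.0423
gripper_force: 0.0
```

Run:
```python
from h import *
togo([.5912,.0079,.083],np.pi/2)
```

```text
slide [ -3.9  -7.1 121.8] turn z -0.0 tilt fix [ 0.05 -0.09 -0.  ]
```

apply_moves(claw=[-0.1,-0.1,-0.1,-0.1,-0.1,-1,-1,-1,-1], slide=[[-2.5,-7,0],[0,0,45],[0,0,45],[0,0,32],[0,0,0],[0,0,0],[0,0,0],[0,0,0],[0,0,0]], dr=[[0,0,0],[0,0,0],[0,0,0],[0,0,0],[0,0,0],[0,0,0],[0,0,0],[0,0,0],[0,0,0]])

```text
t: 41.32
eef_pos: [0.5921, 0.0076, 0.0854]
tool_rot: [-3.142, 0.004, -3.141]
contact_force: [-0.9, 0.8, 5.1]
width: 0.031
gripper_force: 30.0
```

apply_moves(claw=[-1,-1,-1,-1,-1], slide=[[0,0,-15],[0,0,-45],[0,0,-50],[0,0,-30],[0,0,0]], dr=[[0,0,0],[0,0,0],[0,0,0],[0,0,0],[0,0,0]])

```text
t: 41.95
eef_pos: [0.5923, 0.0072, 0.2272]
tool_rot: [-3.14, 0.006, -3.141]
contact_force: [-0.0, -0.5, -0.4]
width: 0.0313
gripper_force: 30.0
```

apply_moves(claw=[-1,-1,-1,-1,-1,-1,-1,-1,-1], slide=[[13,44,0],[13,45,0],[13,45,0],[14,45,0],[14,46,0],[14,46,0],[14,44,0],[0,0,0],[0,0,0]], dr=[[0,0,0],[0,0,0],[0,0,0],[0,0,0],[0,0,0],[0,0,0],[0,0,0],[0,0,0],[0,0,0]])

```text
t: 43.08
eef_pos: [0.4946, 0.3217, 0.2215]
tool_rot: [-3.139, -0.003, -3.141]
contact_force: [0.9, -0.2, -0.9]
width: 0.031
gripper_force: 30.0
```

Run:
```python
from h import *
togo([.4966,.3227,.13],np.pi/2)
```

```text
slide [-2.3  1.2 91.5] turn z 0.0 tilt fix [-0.13 -0.17  0.  ]
```

apply_moves(claw=[-1,-1,-1,-1,-1,-1], slide=[[-0.9,0.8,0],[0,0,30],[0,0,30],[0,0,28],[0,0,0],[0,0,0]], dr=[[0,0,0],[0,0,0],[0,0,0],[0,0,0],[0,0,0],[0,0,0]])

```text
t: 43.82
eef_pos: [0.4975, 0.323, 0.1365]
tool_rot: [3.141, 0.001, 3.141]
contact_force: [1.1, 0.3, -0.0]
width: 0.0315
gripper_force: 30.0
```

apply_moves(claw=[-1,-1,-1,-1,-1,-1,-0.1,-0.1,-0.1], slide=[[0.9,0,10],[0,0,13],[0,0,13],[0,0,10.5],[0,0,3.5],[0,0,0],[0,0,0],[0,0,0],[0,0,0]], dr=[[0,0,0],[0,0,0],[0,0,0],[0,0,0],[0,0,0],[0,0,0],[0,0,0],[0,0,0],[0,0,0]])

```text
t: 44.95
eef_pos: [0.4953, 0.3235, 0.0853]
tool_rot: [3.141, -0.0, -3.141]
contact_force: [0.3, -0.3, 0.8]
width: 0.0423
gripper_force: 0.0
```

apply_moves(claw=[-0.1,-0.1,-0.1,-0.1,-0.1,-0.1,-0.1,-0.1,-0.1,-0.1], slide=[[0,0,-20],[0,0,-50],[0,0,-50],[-13,-53,0],[-13,-53,0],[-13,-53,0],[-13,-53,0],[-13,-53,0],[-13,-53,0],[-14,-54,0]], dr=[[0,0,0],[0,0,0],[0,0,0],[0,0,0],[0,0,0],[0,0,0],[0,0,0],[0,0,0],[0,0,0],[0,0,0]])

```text
t: 46.2
eef_pos: [0.5879, -0.0501, 0.2055]
tool_rot: [3.141, 0.0, -3.141]
contact_force: [0.1, 1.0, -0.7]
width: 0.042
gripper_force: 0.0
```

apply_moves(claw=[-0.1,-0.1], slide=[[0,0,0],[0,0,0]], dr=[[0,0,0],[0,0,0]])

```text
t: 46.45
eef_pos: [0.5873, -0.0481, 0.2051]
tool_rot: [3.141, -0.001, 3.141]
contact_force: [-0.6, 0.2, -1.3]
width: 0.042
gripper_force: 0.0
```

Run:
```python
from h import *
togo([.5908,-.0497,.083],np.pi/2)
```

```text
slide [ -3.6  -1.7 122.1] turn z -0.0 tilt fix [ 0.06 -0.05  0.  ]
```

apply_moves(claw=[-0.1,-0.1,-0.1,-0.1,-0.1,-1,-1,-1,-1], slide=[[-2.2,-1.7,0],[0,0,45],[0,0,45],[0,0,32],[0,0,0],[0,0,0],[0,0,0],[0,0,0],[0,0,0]], dr=[[0,0,0],[0,0,0],[0,0,0],[0,0,0],[0,0,0],[0,0,0],[0,0,0],[0,0,0],[0,0,0]])

```text
t: 47.58
eef_pos: [0.5914, -0.0504, 0.0855]
tool_rot: [-3.141, 0.004, -3.141]
contact_force: [-0.9, 1.0, 6.5]
width: 0.0314
gripper_force: 30.0
```

apply_moves(claw=[-1,-1,-1,-1,-1], slide=[[0,0,-15],[0,0,-45],[0,0,-50],[0,0,-30],[0,0,0]], dr=[[0,0,0],[0,0,0],[0,0,0],[0,0,0],[0,0,0]])

```text
t: 48.2
eef_pos: [0.5915, -0.0509, 0.2272]
tool_rot: [-3.14, 0.006, -3.141]
contact_force: [-0.4, 0.7, -0.6]
width: 0.0316
gripper_force: 30.0
```

apply_moves(claw=[-1,-1,-1,-1,-1,-1,-1,-1,-1], slide=[[14,45,0],[14,45,0],[14,45,0],[14,46,0],[14,46,0],[15,46,0],[15,44,0],[0,0,0],[0,0,0]], dr=[[0,0,0],[0,0,0],[0,0,0],[0,0,0],[0,0,0],[0,0,0],[0,0,0],[0,0,0],[0,0,0]])

```text
t: 49.32
eef_pos: [0.4888, 0.2659, 0.2217]
tool_rot: [-3.14, -0.003, -3.141]
contact_force: [1.0, -0.6, -1.9]
width: 0.0313
gripper_force: 30.0
```

Run:
```python
from h import *
togo([.4899,.2671,.13],np.pi/2)
```

```text
slide [-1.4  1.3 91.7] turn z 0.0 tilt fix [-0.11 -0.17  0.  ]
```

apply_moves(claw=[-1,-1,-1,-1,-1,-1], slide=[[0,1,0],[0,0,30],[0,0,30],[0,0,28],[0,0,0],[0,0,0]], dr=[[0,0,0],[0,0,0],[0,0,0],[0,0,0],[0,0,0],[0,0,0]])

```text
t: 50.08
eef_pos: [0.4908, 0.2673, 0.1365]
tool_rot: [3.141, 0.001, 3.141]
contact_force: [0.8, 0.0, -1.2]
width: 0.0315
gripper_force: 30.0
```

apply_moves(claw=[-1,-1,-1,-1,-1,-1,-0.1,-0.1,-0.1], slide=[[0.9,0,10],[0,0,13],[0,0,13],[0,0,10.5],[0,0,3.5],[0,0,0],[0,0,0],[0,0,0],[0,0,0]], dr=[[0,0,0],[0,0,0],[0,0,0],[0,0,0],[0,0,0],[0,0,0],[0,0,0],[0,0,0],[0,0,0]])

```text
t: 51.2
eef_pos: [0.4888, 0.2678, 0.0854]
tool_rot: [3.141, -0.0, -3.141]
contact_force: [0.6, -0.4, -0.2]
width: 0.0424
gripper_force: 0.0
```

apply_moves(claw=[-0.1,-0.1,-0.1,-0.1,-0.1,-0.1,-0.1,-0.1,-0.1,-0.1], slide=[[0,0,-20],[0,0,-50],[0,0,-50],[-14,-53,0],[-14,-53,0],[-14,-54,0],[-14,-54,0],[-15,-54,0],[-15,-54,0],[-15,-54,0]], dr=[[0,0,0],[0,0,0],[0,0,0],[0,0,0],[0,0,0],[0,0,0],[0,0,0],[0,0,0],[0,0,0],[0,0,0]])

```text
t: 52.45
eef_pos: [0.5903, -0.11, 0.2055]
tool_rot: [3.141, 0.0, -3.141]
contact_force: [2.3, 0.6, 0.6]
width: 0.0424
gripper_force: 0.0
```

apply_moves(claw=[-0.1,-0.1], slide=[[0,0,0],[0,0,0]], dr=[[0,0,0],[0,0,0]])

```text
t: 52.7
eef_pos: [0.5896, -0.1078, 0.205]
tool_rot: [3.141, -0.001, 3.141]
contact_force: [-0.4, 0.3, 0.2]
width: 0.0423
gripper_force: 0.0
```

Run:
```python
from h import *
togo([.5902,-.1075,.083],np.pi/2)
```

```text
slide [ -0.7   0.2 122. ] turn z -0.0 tilt fix [ 0.06 -0.05 -0.  ]
```

apply_moves(claw=[-0.1,-0.1,-0.1,-0.1,-0.1,-1,-1,-1,-1], slide=[[0.7,0,0],[0,0,45],[0,0,45],[0,0,32],[0,0,0],[0,0,0],[0,0,0],[0,0,0],[0,0,0]], dr=[[0,0,0],[0,0,0],[0,0,0],[0,0,0],[0,0,0],[0,0,0],[0,0,0],[0,0,0],[0,0,0]])

```text
t: 53.82
eef_pos: [0.5907, -0.1086, 0.0854]
tool_rot: [-3.141, 0.003, -3.141]
contact_force: [-0.3, 1.1, 6.1]
width: 0.0315
gripper_force: 30.0
```

apply_moves(claw=[-1,-1,-1,-1,-1], slide=[[0,0,-15],[0,0,-45],[0,0,-50],[0,0,-30],[0,0,0]], dr=[[0,0,0],[0,0,0],[0,0,0],[0,0,0],[0,0,0]])

```text
t: 54.45
eef_pos: [0.5911, -0.109, 0.2272]
tool_rot: [-3.139, 0.006, -3.141]
contact_force: [-0.2, 1.1, -1.3]
width: 0.0314
gripper_force: 30.0
```

apply_moves(claw=[-1,-1,-1,-1,-1,-1,-1,-1,-1], slide=[[15,45,0],[15,45,0],[15,46,0],[15,46,0],[15,46,0],[16,46,0],[16,45,0],[0,0,0],[0,0,0]], dr=[[0,0,0],[0,0,0],[0,0,0],[0,0,0],[0,0,0],[0,0,0],[0,0,0],[0,0,0],[0,0,0]])

```text
t: 55.58
eef_pos: [0.4813, 0.2101, 0.2218]
tool_rot: [-3.14, -0.003, -3.141]
contact_force: [-0.1, -0.1, -0.3]
width: 0.0313
gripper_force: 30.0
```

Run:
```python
from h import *
togo([.4832,.2115,.13],np.pi/2)
```

```text
slide [-2.2  1.5 91.8] turn z 0.0 tilt fix [-0.08 -0.16 -0.  ]
```

apply_moves(claw=[-1,-1,-1,-1,-1,-1], slide=[[-0.7,1.2,0],[0,0,30],[0,0,30],[0,0,28],[0,0,0],[0,0,0]], dr=[[0,0,0],[0,0,0],[0,0,0],[0,0,0],[0,0,0],[0,0,0]])

```text
t: 56.32
eef_pos: [0.4839, 0.2114, 0.1364]
tool_rot: [3.141, 0.001, 3.141]
contact_force: [0.7, 0.6, -0.3]
width: 0.0317
gripper_force: 30.0
```

apply_moves(claw=[-1,-1,-1,-1,-1,-1,-0.1,-0.1,-0.1], slide=[[0.5,0,10],[0,0,13],[0,0,13],[0,0,10.5],[0,0,3.5],[0,0,0],[0,0,0],[0,0,0],[0,0,0]], dr=[[0,0,0],[0,0,0],[0,0,0],[0,0,0],[0,0,0],[0,0,0],[0,0,0],[0,0,0],[0,0,0]])

```text
t: 57.45
eef_pos: [0.4825, 0.2119, 0.0855]
tool_rot: [3.141, 0.0, -3.141]
contact_force: [-0.1, 0.2, -0.2]
width: 0.0422
gripper_force: 0.0
```

apply_moves(claw=[-0.1,-0.1,-0.1,-0.1,-0.1,-0.1,-0.1,-0.1,-0.1,-0.1], slide=[[0,0,-20],[0,0,-55],[0,0,-60],[-21,-49,0],[-21,-49,0],[-21,-49,0],[-21,-49,0],[-21,-49,0],[-21,-49,0],[-21,-49,0]], dr=[[0,0,0],[0,0,0],[0,0,0],[0,0,0],[0,0,0],[0,0,0],[0,0,0],[0,0,0],[0,0,0],[0,0,0]])

```text
t: 58.7
eef_pos: [0.63, -0.1327, 0.2204]
tool_rot: [3.141, 0.0, -3.141]
contact_force: [-0.2, 1.4, -0.7]
width: 0.042
gripper_force: 0.0
```

apply_moves(claw=[-0.1,-0.1,-0.1,-0.1,-0.1], slide=[[-23,-35,0],[-23,-35,0],[-22,-30,0],[0,0,0],[0,0,0]], dr=[[0,0,0],[0,0,0],[0,0,0],[0,0,0],[0,0,0]])

```text
t: 59.32
eef_pos: [0.6971, -0.2304, 0.2199]
tool_rot: [3.141, -0.001, -3.141]
contact_force: [0.0, -0.2, 0.1]
width: 0.0424
gripper_force: 0.0
```

Run:
```python
from h import *
c,im=shot('wrist','w_pin');print(pose()[0].round(4))
t,i2=shot('top','top6')
v,o=rect(c,im,[.64,-.23],.06,.095,.0003);v2,_=rect(t,i2,[.64,-.23],.06,.095,.0003);v3,_=rect(c,im,[.64,-.23],.06,.05,.0003)
print(o)
cv2.imwrite('pics/pin.png',np.hstack([v,v3]))
hsv=cv2.cvtColor(v,cv2.COLOR_BGR2HSV);print(proj(c,[[.64,-.23,.095]]))
```

```text
[ 0.6971 -0.23    0.2203]
[ 0.58 -0.29]
[[320.65713061 143.68022434]]
```

View pics/pin.png

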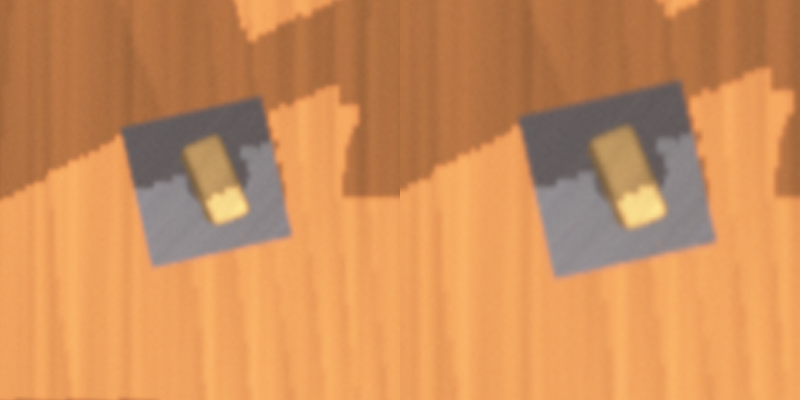

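In the rectified view at z=95 mm (left), the tag is centred near (215,180). In the z=50 mm view (right), the stand's top is centred at (618,179), which agrees. Now fit the tag's angle.

Run:
```python
from h import *
v=cv2.imread('pics/pin.png')[:,:400];h=cv2.cvtColor(v,cv2.COLOR_BGR2HSV)
m=np.uint8((h[...,1]>90)*255);w=np.zeros_like(m);w[120:240,165:265]=m[120:240,165:265]
k=max(cv2.findContours(w,0,1)[0],key=cv2.contourArea);(x,y),s,a=cv2.minAreaRect(k)
print(.58+x*.0003,-.29+y*.0003,np.array(s)*.3,a)
b=cv2.boxPoints(((x,y),s,a));e=b[1]-b[0];f=b[2]-b[1];L,S=(e,f) if np.hypot(*e)>np.hypot(*f) else (f,e)
ya=np.arctan2(S[1],S[0]);print('short axis',np.degrees(ya))
togo([.645,-.236,.2],ya);togo([.645,-.236,.2],np.radians(-12.7))
```

```text
0.6442806030273437 -0.2358280090332031 [25.91881714 13.32179031] 66.97450256347656
short axis -23.025497
slide [52.1 -6.2 20.6] turn z -66.9 tilt fix [ 0.03 -0.02 -0.  ]
slide [52.1 -6.2 20.6] turn z -77.2 tilt fix [ 0.03 -0.02 -0.  ]
```

```bash
python3 -c "
from h import *
print(status.sense()['qpos'].round(3))"
```

```text
[-0.436  0.548  1.091  0.     1.504 -2.008]
```

The joint-6 limit means turning the other way, +113°.

apply_moves(claw=[-0.1,-0.1,-0.1,-0.1,-0.1,-0.1,-0.1,-0.1,-0.1,-0.1], slide=[[52,-6,0],[0,0,0],[0,0,0],[0,0,0],[0,0,0],[0,0,0],[0,0,0],[0,0,0],[0,0,0],[0,0,0]], dr=[[0,0,10],[0,0,10],[0,0,10],[0,0,10],[0,0,10],[0,0,10],[0,0,10],[0,0,10],[0,0,10],[0,0,10]])

```text
t: 60.68
eef_pos: [0.6453, -0.2357, 0.2211]
tool_rot: [3.141, 0.0, 1.392]
contact_force: [0.3, 0.5, -0.1]
width: 0.042
gripper_force: 0.0
```

apply_moves(claw=[-0.3,-0.3,-0.3,-0.3], slide=[[0,0,0],[0,0,0],[0,0,0],[0,0,0]], dr=[[0,0,10],[0,0,2],[0,0,0],[0,0,0]])

```text
t: 61.18
eef_pos: [0.6455, -0.2368, 0.2206]
tool_rot: [3.141, 0.0, 1.189]
contact_force: [-0.0, 0.2, -0.2]
width: 0.0328
gripper_force: 0.0
```

Run:
```python
from h import *
c,im=shot('wrist','w_pin2')
v,o=rect(c,im,[.645,-.236],.05,.095,.0003);h=cv2.cvtColor(v,cv2.COLOR_BGR2HSV)
m=np.uint8((h[...,1]>90)*255);w=np.zeros_like(m);w[106:226,106:226]=m[106:226,106:226]
for k in cv2.findContours(w,0,1)[0]:
  if cv2.contourArea(k)>500:
    (x,y),s,a=cv2.minAreaRect(k);print(o+np.array([x,y])*.0003,np.array(s)*.3,a)
togo([.645,-.236,.08],np.radians(-22))
cv2.imwrite('pics/pin2.png',np.hstack([cv2.resize(v,(400,400)),im[:400,120:520]]))
```

```text
[ 0.64465 -0.2365 ] [35.4 35.7] 90.0
slide [  0.7  -0.8 140.6] turn z 0.1 tilt fix [0.01 0.   0.  ]
```

View pics/pin2.png

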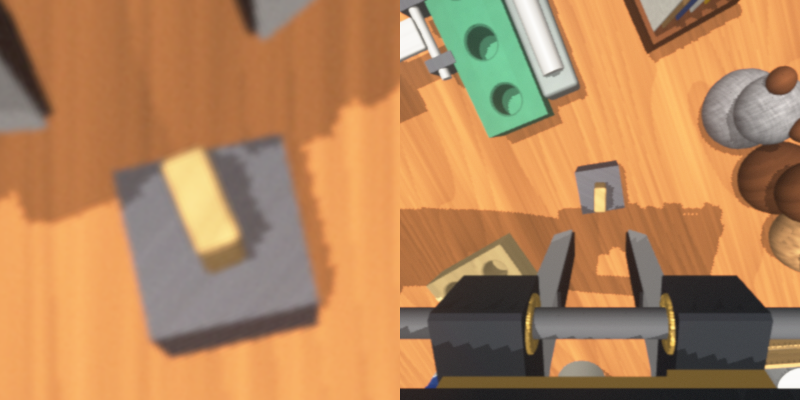

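The tag is centred between the fingers (image (600,197)) and aligned with the pads. Descend and grip.

apply_moves(claw=[-0.3,-0.3,-0.3,-0.3,-0.3,-1,-1,-1,-1], slide=[[0.5,0,0],[0,0,50],[0,0,50],[0,0,38],[0,0,0],[0,0,0],[0,0,0],[0,0,0],[0,0,0]], dr=[[0,0,0],[0,0,0],[0,0,0],[0,0,0],[0,0,0],[0,0,0],[0,0,0],[0,0,0],[0,0,0]])

```text
t: 62.35
eef_pos: [0.6468, -0.2372, 0.0851]
tool_rot: [3.138, 0.0, 1.187]
contact_force: [-1.4, -0.2, 6.2]
width: 0.0117
gripper_force: 30.0
```

apply_moves(claw=[-1,-1,-1,-1,-1,-1,-1], slide=[[0,0,-15],[0,0,-40],[0,0,-50],[0,0,-45],[0,0,0],[0,0,0],[0,0,0]], dr=[[0,0,0],[0,0,0],[0,0,0],[0,0,0],[0,0,0],[0,0,-10],[0,0,-10]])

```text
t: 63.22
eef_pos: [0.645, -0.2362, 0.2309]
tool_rot: [-3.139, -0.001, 1.542]
contact_force: [0.3, -0.8, -0.7]
width: 0.0121
gripper_force: 30.0
```

apply_moves(claw=[-1,-1,-1,-1,-1,-1,-1,-1,-1,-1], slide=[[0,0,0],[0,0,0],[0,0,0],[0,0,0],[0,0,0],[0,0,0],[0,0,0],[0,0,0],[0,0,0],[0,0,0]], dr=[[0,0,-10],[0,0,-10],[0,0,-10],[0,0,-10],[0,0,-10],[0,0,-10],[0,0,-10],[0,0,-10],[0,0,-10],[0,0,-2]])

```text
t: 64.47
eef_pos: [0.645, -0.2363, 0.2308]
tool_rot: [3.14, -0.002, -3.141]
contact_force: [-0.0, 0.0, -0.9]
width: 0.0115
gripper_force: 30.0
```

Run:
```python
from h import *
togo([.5094,.4289,.13],np.pi/2);s=status.sense();print(s['eef_pos'],s['width'],s['qpos'])
c,im=shot('wrist','w_ph');cv2.imwrite('pics/ph.png',cv2.resize(im[180:340,220:420],None,fx=3,fy=3))
```

```text
slide [135.3 665.1 101.9] turn z 0.0 tilt fix [ 0.07 -0.13 -0.  ]
[ 0.64502479 -0.23625063  0.23082302] 0.011509408593288384 [-4.76924662e-01  4.39973386e-01  1.22509383e+00  3.26118344e-05
  1.47905843e+00 -2.04793007e+00]
```

View pics/ph.png

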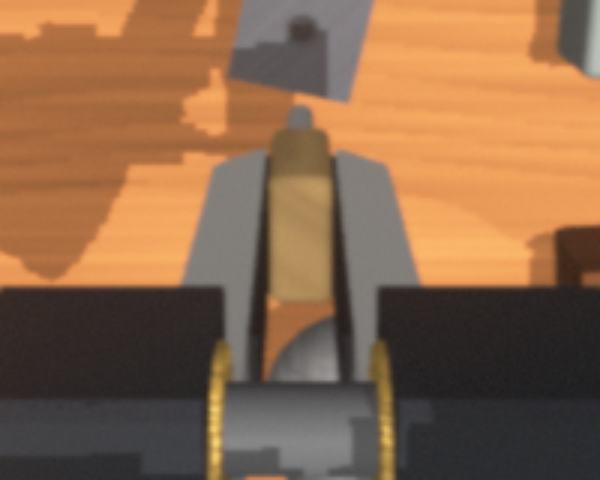

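The pin is held upright in the fingers, its foot at about (301,108) in the crop. Now carry it to the rack.

apply_moves(claw=[-1,-1,-1,-1,-1,-1,-1,-1,-1,-1], slide=[[9,40,0],[11,55,0],[11,55,0],[11,55,0],[11,55,0],[11,55,0],[11,55,0],[11,55,0],[11,55,0],[11,55,0]], dr=[[0,0,0],[0,0,0],[0,0,0],[0,0,0],[0,0,0],[0,0,0],[0,0,0],[0,0,0],[0,0,0],[0,0,0]])

```text
t: 65.78
eef_pos: [0.5368, 0.3, 0.2321]
tool_rot: [-3.141, -0.0, 3.14]
contact_force: [1.1, -0.2, -0.6]
width: 0.0115
gripper_force: 30.0
```

apply_moves(claw=[-1,-1,-1,-1,-1], slide=[[11,50,0],[11,50,0],[5,30,0],[0,0,0],[0,0,0]], dr=[[0,0,0],[0,0,0],[0,0,0],[0,0,0],[0,0,0]])

```text
t: 66.4
eef_pos: [0.5105, 0.4276, 0.2319]
tool_rot: [-3.14, -0.001, 3.141]
contact_force: [-0.5, -0.3, 0.1]
width: 0.0117
gripper_force: 30.0
```

Run:
```python
from h import *
togo([.5094,.4289,.13],np.pi/2)
c,im=shot('wrist','w_ph2');print('expected foot px',proj(c,np.array(pose()[0])-[0,0,.07]))
f,o=rect(c,im,[.5094,.4289],.03,.05,.00025)
g=cv2.cvtColor(f,cv2.COLOR_BGR2GRAY);print(circles(c,im,[[.5094,.4289]],.05,.006,.00025,.02,.002))
near(c,im,.095,[[.5033,.3783],[.4966,.3227],[.4899,.2671],[.4832,.2115]],lo=110)
cv2.imwrite('pics/ph2.png',np.hstack([im[:,140:500],cv2.resize(f,(400,400))]))
```

```text
slide [  1.    1.5 101.9] turn z -0.0 tilt fix [-0.07 -0.03 -0.  ]
expected foot px [[320.08240801 219.50134419]]
[[0.5094     0.4289     5.35527563]]
[0.5033, 0.3783] -> [ 0.5008  0.3788 17.3672]
[0.4966, 0.3227] -> [ 0.4954  0.3263 18.5475]
[0.4899, 0.2671] -> None
[0.4832, 0.2115] -> None
```

View pics/ph2.png

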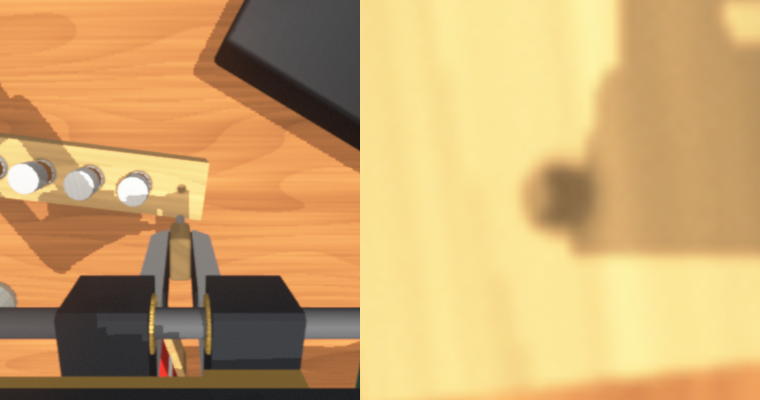

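The pin hole is at (.5094,.4287), which matches the estimate, and the pin foot appears where expected. Three rack vials are visible and upright. Lower to just above the hole.

apply_moves(claw=[-1,-1,-1,-1,-1,-1,-1], slide=[[1.5,1.3,0],[0,0,35],[0,0,35],[0,0,23],[0,0,0],[0,0,0],[0,0,0]], dr=[[0,0,0],[0,0,0],[0,0,0],[0,0,0],[0,0,0],[0,0,0],[0,0,0]])

```text
t: 67.32
eef_pos: [0.5102, 0.4302, 0.1416]
tool_rot: [3.14, 0.003, -3.142]
contact_force: [-0.9, -0.0, -0.4]
width: 0.0118
gripper_force: 30.0
```

Run:
```python
from h import *
togo([.5094,.4287,.087],np.pi/2)
```

```text
slide [ 0.9 -1.6 54.6] turn z 0.0 tilt fix [0.11 0.17 0.  ]
```

apply_moves(claw=[-1,-1,-1,-1,-1], slide=[[0.8,-1.5,7],[0,0,8],[0,0,8],[0,0,8],[0,0,0]], dr=[[0,0,0],[0,0,0],[0,0,0],[0,0,0],[0,0,0]])

```text
t: 67.95
eef_pos: [0.5097, 0.4284, 0.1078]
tool_rot: [3.141, 0.003, -3.141]
contact_force: [5.1, 0.9, -2.4]
width: 0.0117
gripper_force: 30.0
```

apply_moves(claw=[-1,-1,-1,-1,-1,-1,-0.6,-0.6,-0.6], slide=[[-0.8,0,7],[0,0,6],[0,0,5],[0,0,3],[0,0,0],[0,0,0],[0,0,0],[0,0,0],[0,0,0]], dr=[[0,0,0],[0,0,0],[0,0,0],[0,0,0],[0,0,0],[0,0,0],[0,0,0],[0,0,0],[0,0,0]])

```text
t: 69.08
eef_pos: [0.5076, 0.4277, 0.0864]
tool_rot: [-3.14, -0.003, -3.141]
contact_force: [0.9, -0.1, 0.4]
width: 0.0189
gripper_force: 0.0
```

apply_moves(claw=[-0.6,-0.6,-0.6,-0.6,-0.6,-0.6,-0.6], slide=[[0,0,-15],[0,0,-40],[0,0,-45],[0,0,-40],[-40,-50,0],[-30,-50,0],[0,0,0]], dr=[[0,0,0],[0,0,0],[0,0,0],[0,0,0],[0,0,0],[0,0,0],[0,0,0]])

```text
t: 69.95
eef_pos: [0.5804, 0.3257, 0.2288]
tool_rot: [-3.141, 0.002, 3.136]
contact_force: [-0.3, 0.5, 0.0]
width: 0.0191
gripper_force: 0.0
```

Run:
```python
from h import *
c,im=shot('wrist','w_end');s,i2=shot('side')
print(pose()[0]);near(c,im,.095,[[.5033,.3783],[.4966,.3227],[.4899,.2671],[.4832,.2115]],lo=110,tol=.02)
cv2.imwrite('pics/end.png',np.vstack([im[50:250,120:520],cv2.resize(i2[100:220,210:350],(400,343))]))
```

```text
[0.57829623 0.32907765 0.22835791]
[0.5033, 0.3783] -> [ 0.5029  0.3763 17.0941]
[0.4966, 0.3227] -> [ 0.4962  0.3228 15.6858]
[0.4899, 0.2671] -> [ 0.4904  0.2687 17.5279]
[0.4832, 0.2115] -> [ 0.4832  0.2149 18.1528]
```

View pics/end.png

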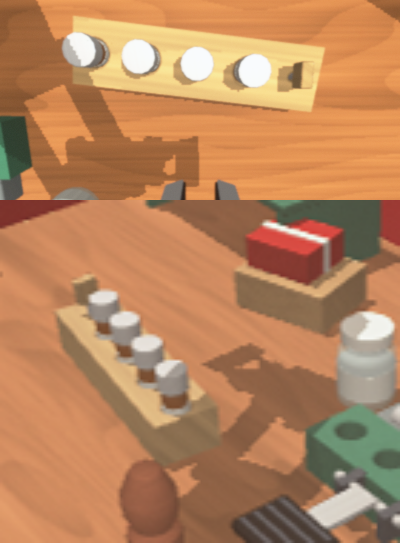

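Run:
```python
from h import *
c=calibration('side')
print(((proj(c,[[.509,.4285,.08],[.509,.4285,.095],[.509,.4285,.105],[.5033,.3783,.095]])-[210,100])*2.857+[0,200]).round(0))
c,im=shot('wrist')
f,o=rect(c,im,[.5094,.4287],.04,.095,.0002);s,i2=shot('side')
q=cv2.resize(i2[110:160,220:280],(480,400),interpolation=cv2.INTER_CUBIC);e=((proj(calibration('side'),[[.509,.4285,.095],[.509,.4285,.065]])-[220,110])*8).astype(int)
for p in e: cv2.circle(q,tuple(int(t) for t in p),3,(255,0,0),-1)
cv2.imwrite('pics/tag.png',q)
```

```text
[[ 85. 289.]
 [ 83. 277.]
 [ 82. 269.]
 [101. 296.]]
```

View pics/tag.png

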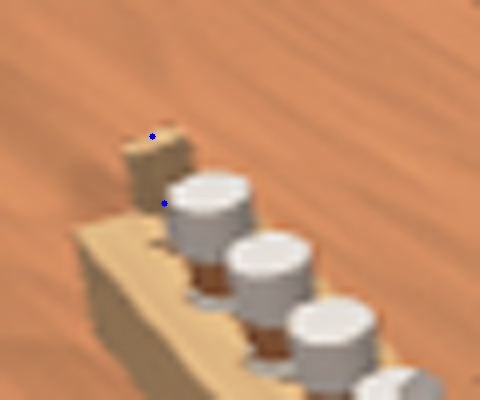

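The tag's top face lies at the predicted height of 95 mm (the mark at (152,136) falls on it), so the pin is home. All four vials stand home and the pedal is up, so I'm handing in.

```bash
python3 -c "
from station import order
print(order.job_done())"
```

```text
the job is handed in; nothing more can be done
None
```

The job is handed in at about 70 s on the robot's clock: all four vials were stamped and stand home in the rack, the price pin is in its hole, and the pedal is up, all checked in the camera images; the hand-in call returned no verdict.

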